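Hang the stage gauge in its cabinet and wedge it tight

TASK

Put the stage-height gauge away: take it from its stand by the black handle, hang it by its hole on the red hook inside the small white cabinet, handle up, and let go of it; reach in through the open top without touching the blue rim. Then push the yellow wedge in from the side until it clamps the hanging gauge firmly against the pad behind it, so that it stays tight once you let go, without forcing it. The hook sits at a different place along the back wall each time; leave the other things on the bench alone.

Things in the scene. Friction and masses are not known exactly. Their poses are not given: they have to be found in the camera images.
- gauge: Steel plate gauge, upright in the stand, handle up. Origin: centre of its lower edge; x across its thickness, y along its width, z up. May be hung either way round. Plate 6 mm thick (x), 36 mm wide (y), z 0 to 74 mm, with a rectangular hole through it along x: 16 mm wide (y -8 to +8), z 34 to 62 mm. Black handle above, z 74 to 155 mm. Weighs 0.12 to 0.26 kg, hangs plumb.
- handle (a point): Grip point of the gauge's black handle, 135 mm above its lower edge and 20 mm below its top end. The handle is 12 mm (gauge x) by 22 mm (gauge y) here; grip it across the 12 mm. Gripped here, the fingers stay above the rim when the gauge hangs.
- stand: Fixed stand: aluminium foot 80 x 90 x 8 mm with a grey pocket, 26 mm deep, that holds the gauge's lower end with up to 2 mm play. Lift the gauge straight up. A tall microscope stands between this stand and the cabinet, its front at about world x 0.47 m: carry the gauge round it on the robot's side. Wall cupboards hang 0.63 m above the bench from x 0.58 m on. Origin: centre of its underside.
- cabinet: Small fixed white cabinet, open top, clear front. Origin: middle of its underside; x to its back wall, y to its left, z up. Its frame, mm: floor top z 6; inner faces front x -38, back x 54, sides y -74 and 74. Below the hook and moving with it: black rubber pad, face at x 32, that the gauge is clamped on, and right of it a stop (z 15 to 49, x 18 to 40, y 26 to 34 mm to the right (-y) of the rod). Gauge hung: lower edge z 18.
- hook_row (a point): Middle of the row where the red hook may stand: cabinet x 26, y 0, z 80 mm (rod's upper side). Hook: 6 mm round rod out of the back wall, cabinet x 49 to 14, axis z 77, upturned tip (x 14 to 20) up to z 90. Rod's y is NOT reported: anywhere from -12 to 12 mm in cabinet y, other every time. Look, or feel for it, e.g. with the plate's side; a light touch (under 25 N) does not shift it.
- cabinet_rim: Fixed blue rim round the cabinet's open top, same origin and axes as the cabinet; z 107 to 115 mm. Its opening runs from x -26 to 50 and y -70 to 70 mm; outside it measures x -45 to 62, y -85 to 85 mm. It must not be touched.
- wedge: Yellow locking wedge in the cabinet's left (+y) side, slides in along cabinet -y (100 mm from fully out), stiffly (5 N), stays where left. Origin: front edge of its tip, mid height: cabinet x 3, z 34, y 56 mm fully out. Axes as cabinet. 16 mm high; 10 mm thick (x) at the tip, +0.35 mm per mm along +y, up to 28.5. Clamps the hung gauge after 60 to 90 mm; firm at a push of 12 to 18 N.
- push_face (a point): Centre of the upper part of the wedge's push plate, on its outer (+y) face. The plate is 34 mm wide (x), 8 mm thick (y), and reaches from 63 mm below to 27 mm above this point. Push it from outside toward the cabinet (cabinet -y).
- bottle_stain: Bystander: white bottle, blue cap, 42 mm across, 87 mm high. Origin at the centre of its underside.
- objective_can_0: Bystander: round orange canister with black lid, 36 mm across, 57 mm high. Origin at the centre of its underside.
- slide_box_b: Bystander: grey box 72 x 98 x 34 mm. Origin at the centre of its underside.
- filter_cube: Bystander: black cube about 35 mm. Origin at the centre of its underside.
- eyepiece: Bystander: black eyepiece 35 mm across, 40 mm high. Origin at the centre of its underside.

How it is judged:
On the way, in this order (a step that is already met when the one before it is completed fails the run):
1. the gauge hangs on the hook inside the cabinet, released, with the wedge still drawn back (pushed in by less than 30 mm) (z of gauge in the frame of cabinet between 0.013 and 0.024 m and y of gauge in the frame of cabinet between -0.032 and 0.032 m and x of gauge in the frame of cabinet between 0.012 and 0.04 m and angle between gauge's own z axis and vertical below 0.2 rad and contact force between gauge and the fingers below 0.1 N and y of wedge in the frame of cabinet above 0.026 m), for 0.3 s.
2. the wedge clamps the gauge on the pad (more than 1.5 N between wedge and gauge) (z of gauge in the frame of cabinet between 0.013 and 0.024 m and y of gauge in the frame of cabinet between -0.032 and 0.032 m and x of gauge in the frame of cabinet between 0.012 and 0.04 m and angle between gauge's own z axis and vertical below 0.2 rad and contact force between gauge and the fingers below 0.1 N and contact force between gauge and wedge above 1.5 N and x of gauge in the frame of cabinet above 0.0245 m), for 0.2 s.
At the end, for the whole second after the job is handed in: The gauge hangs on the hook at rest, handle up (tilt under 0.2 rad), lower edge 13 to 24 mm above the cabinet's underside, within 32 mm of its middle (y) and 24.5 to 40 mm behind its origin (x), on the pad; the wedge, let go, presses it with more than 1.5 N (all of step 2 and linear speed of each of gauge, wedge below 0.02 m/s and contact force between wedge and the arm below 0.1 N and contact force between wedge and the fingers below 0.1 N); the robot touches nothing.
It fails at once if the blue rim is touched (more than 1 N) by anything (contact force between cabinet_rim and anything else above 1 N).
It fails at once if the wedge is forced: more than 60 N between wedge and gauge (contact force between gauge and wedge above 60 N).
It fails at once if a bystander is moved by more than 30 mm (distance of any of bottle_stain, objective_can_0, slide_box_b, filter_cube, eyepiece from where it was at the start of the episode above 0.03 m).
It also fails if it takes over 72 s, if anything falls off the work surface, if the arm or the gripper's body presses on something with over 40 N, if the wrist force passes 120 N, or if a joint passes its speed limit or range.

ROBOT

A 7-joint arm with a two-finger parallel gripper is mounted at the origin on a cart in front of the work surface, level with it; the furniture and walls round the work are solid. World frame = base frame: x ahead of the robot, y to its left, z up, the work surface at z = 0. Lengths are in m, angles in rad, forces in N, time in s.
With the tool pointing down it reaches from about 0.425 to 0.925 m from the base axis. Payload 6.8 kg.
Tool frame: the origin (TCP) lies between the finger pads; the fingertips stand 11 mm ahead of it and the grasp point (between the pads) lies 8 mm behind it; z points along the fingers, y is the line along which they close (so a half turn about z gives the same grasp; the last joint's range is limited). The gripper opens to 85 mm and grips with 20 to 120 N. Pads are 22 mm wide; open, the fingers measure 114 mm over their backs; the gripper's body (76 mm by 85 mm) begins 54 mm behind the grasp point. The pads swing forward as they close: fully open they stand 13 mm farther back than shut.
Start: joints at [1.124, 0.477, 0.022, 1.555, -0.011, 1.109, -0.083], TCP at [0.224, -0.637, 0.218] pointing down, gripper open.
Joint ranges: [-2.96, 2.96], [-0.34, 2.1], [-1.41, 1.46], [0.24, 2.44], [-1.37, 4.51], [0.17, 1.92], [-2.96, 2.96]. Speed limits (rad/s): [2.39, 2.39, 3.14, 3.14, 3.14, 3.14, 3.14].

INTERFACE

Orientations are given as a rotation vector (axis times angle).
In Python, from bench import r gives the robot as it stands.
- The arm moves only by the tool send_rows, never from a script. Its argument "deltas" is a list of rows, each an object of numbers: "dx", "dy", "dz": the shift along the world's x, y, z in mm; "rx", "ry", "rz": the turn, a rotation vector about the world's x, y, z in degrees. A call has 1 to 5 rows; each row is the pose to reach, as a shift and turn from the pose commanded when the call began; what a row does not reach only later rows make up. A row lasts 1/12 s, in which the tool goes at most 41.7 mm and 7.16 degrees, less where a joint would pass 70% of its speed; a pose out of reach is approached as far as the arm can. A call with a gripper value outside its range is refused whole. "jaw" is the finger opening in mm, from 0 to 85.4, set as the call begins (left out, the last holds). The fingers move at their own pace and stop on an object; "newtons" is the grip in N (left out, the last holds). Time passes only in rows, so rows that repeat a pose let the fingers close. It gives the time, the measured TCP pose, the force, the opening and the grip force at its end, in the units of the state.
- r.get_obs(): the state, without advancing time (a new reading comes with each control period).
- r.grab_frame(name): name is "side" or "top" or "wrist"; returns a dict with "frame" (480x640x3 uint8, blue, green, red), "z_map" (480x640 float32, m along the optical axis (not along the pixel's ray), 0 where there is no reading), "vertical_fov" (degrees; the focal length in pixels is half the picture's height over the tangent of half this angle, whatever the lens; pixels are square), "cx", "cy" (the principal point, pixels), "distortion" ([k1, k2, p1, p2, k3] as OpenCV has them; the pictures are not rectified), "xyz" and "orientation" of the camera in the world. Camera axes: x right, y down, z forward; pixel columns grow to the right and rows downward; lengths in m; the calibration is good to about 2 mm. A picture is of the moment at which its call begins.
- r.hand_in(): hands the job in; it is judged then, once.
The state is a dict: "clock": time; "joints": joint angles; "qvel": joint speeds; "tau": joint torques, N m; "tcp_pos": TCP position; "orientation": TCP orientation; "contact_force": force on the tool from outside, world axes, zero at the start; "moment": the same for the moment, N m; "grip_width": finger opening in m; "gripper_force": force on a finger pad.
Only numpy, scipy, OpenCV 4.12 (cv2) and the standard library are available. Lean on these libraries where they do the work, as an engineer would, in place of code of your own. Each camera call takes 0.05 s, during which the arm holds its last target. There are 200 camera calls.

## Working session

There is one attempt and no reset: what is moved stays moved. The work goes in short steps, Python scripts to look and compute and a tool call to move; the robot and the scene stay as the last step left them, time stands still between calls to the robot, and variables do not carry over. Pictures are saved under pics/ and viewed, at most 10 in all, crops included, and the job is handed in when it is done.

Besides the shell and the picture viewer there is one more tool, called after ">>>" by a JSON object that holds its "api" and its "payload". send_rows: Moves the arm, as the interface text tells. Its arguments: {"type":"object","properties":{"deltas":{"type":"array","items":{"type":"object","properties":{"dx":{"type":"number"},"dy":{"type":"number"},"dz":{"type":"number"},"rx":{"type":"number"},"ry":{"type":"number"},"rz":{"type":"number"}}}},"jaw":{"type":"number"},"newtons":{"type":"number"}},"required":["deltas"]}

```bash
mkdir -p pics; cat > h.py <<'E'
import numpy as np, cv2
from scipy.spatial.transform import Rotation as R
from bench import r
def grab(n,save=None):
    f=r.grab_frame(n)
    if save: cv2.imwrite('pics/'+save,f['frame'])
    h=f['frame'].shape[0]; fl=h/2/np.tan(np.radians(f['vertical_fov'])/2)
    f['K']=np.array([[fl,0,f['cx']],[0,fl,f['cy']],[0,0,1]]); f['D']=np.array(f['distortion'],float)
    o=np.array(f['orientation'],float); f['R']=R.from_rotvec(o).as_matrix() if o.size==3 else o.reshape(3,3)
    f['t']=np.array(f['xyz']); return f
def rays(f,uv):
    p=cv2.undistortPoints(np.array(uv,float).reshape(-1,1,2),f['K'],f['D']).reshape(-1,2)
    return np.c_[p,np.ones(len(p))]@f['R'].T
def onz(f,uv,z):
    d=rays(f,uv); return f['t']+d*((z-f['t'][2])/d[:,2])[:,None]
def cloud(f):
    v,u=np.mgrid[0:480,0:640]; d=rays(f,np.stack([u,v],-1).reshape(-1,2))
    return (f['t']+d*f['z_map'].reshape(-1,1)).reshape(480,640,3)
def proj(f,P):
    return cv2.projectPoints(np.array(P,float).reshape(-1,3),cv2.Rodrigues(f['R'].T)[0],-f['R'].T@f['t'],f['K'],f['D'])[0].reshape(-1,2)
E
python3 - <<'E'
from h import *
o=r.get_obs(); print(o['clock'],o['tcp_pos'],o['orientation'],o['contact_force'])
a=grab('top','top0.png');b=grab('side','side0.png');
for f in(a,b): print(f['t'],f['R'].round(3).tolist(),f['vertical_fov'])
E
```

```text
0.0 [ 0.22413625 -0.6360532   0.21734382] [-3.09485709e+00 -5.29470848e-01  7.24836369e-04] [-0.02193544 -0.03151832  0.4844424 ]
[0.31730032 0.04678174 1.71672503] [[0.022, -0.989, 0.145], [-1.0, -0.024, -0.012], [0.015, -0.145, -0.989]] 56.375857477219256
[-0.59010198 -1.3831527   0.87779614] [[0.773, -0.253, 0.582], [-0.634, -0.296, 0.714], [-0.008, -0.921, -0.389]] 45.02498442164662
```

View pics/top0.png

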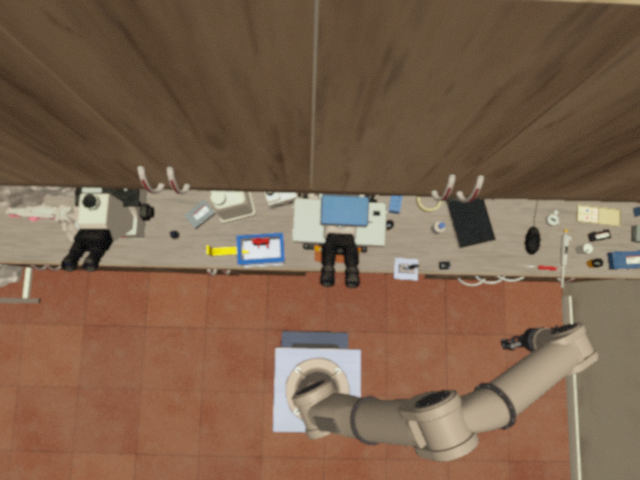

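View pics/side0.png

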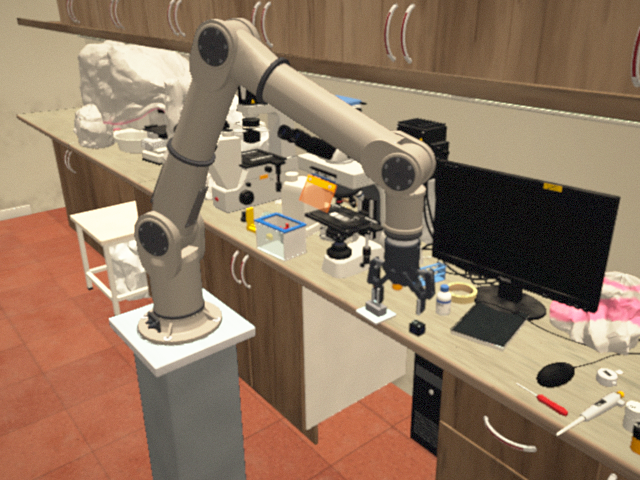

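The top view shows the stand at about (406,268), the cabinet at (262,248) with the red hook at (261,241) and the yellow wedge at (222,250). In the side view the gauge stands in its stand at (377,300). Next I'll get coarse positions.

```bash
python3 - <<'E'
from h import *
f=grab('top'); im=f['frame']; hsv=cv2.cvtColor(im,cv2.COLOR_BGR2HSV)
def mk(lo,hi,x0,x1,y0,y1):
    m=cv2.inRange(hsv,lo,hi); k=np.zeros_like(m); k[y0:y1,x0:x1]=m[y0:y1,x0:x1]; return k
C=cloud(f)
def rep(n,m,z):
    c=max(cv2.findContours(m,cv2.RETR_EXTERNAL,cv2.CHAIN_APPROX_NONE)[0],key=cv2.contourArea)
    P=onz(f,c.reshape(-1,2).astype(float),z)[:,:2]
    rc=cv2.minAreaRect((P*1000).astype(np.float32)); print(n,rc,'px',c.reshape(-1,2).min(0),c.reshape(-1,2).max(0))
rep('rim',mk((100,120,50),(125,255,255),230,295,225,275),.115)
rep('wedge',mk((20,120,80),(35,255,255),195,245,235,265),.085)
rep('hook',mk((0,150,60),(8,255,255),240,285,230,262),.08)
m=mk((0,0,170),(180,70,255),390,425,255,285); rep('foot',m,.008)
d=mk((0,0,0),(180,255,70),388,425,255,285); rep('dark',d,.15)
v,u=np.where(d>0); print(np.c_[u,v,C[v,u].round(3)][::3].tolist())
b=f['frame'][220:290,190:440]; cv2.imwrite('pics/crop.png',cv2.resize(b,None,fx=3.2,fy=3.2,interpolation=cv2.INTER_CUBIC))
E
```

```text
rim ((509.3921203613281, 220.6531524658203), (100.5899429321289, 163.45448303222656), 5.06564474105835) px [237 234] [283 263]
wedge ((503.1705322265625, 367.84759521484375), (36.82465744018555, 106.75857543945312), 1.3743174076080322) px [206 245] [235 255]
hook ((538.7022705078125, 225.2521209716797), (18.591447830200195, 51.674407958984375), 1.3914754390716553) px [253 239] [267 244]
foot ((458.42193603515625, -326.78448486328125), (96.11651611328125, 85.43689727783203), 87.51618194580078) px [393 257] [418 280]
dark ((453.3991394042969, -319.45050048828125), (3.5232317447662354, 14.257944107055664), 1.3100392818450928) px [410 266] [414 267]
[[410.0, 266.0, 0.456, -0.315, 0.136], [413.0, 266.0, 0.454, -0.32, 0.163], [411.0, 267.0, 0.453, -0.319, 0.136]]
```

View pics/crop.png

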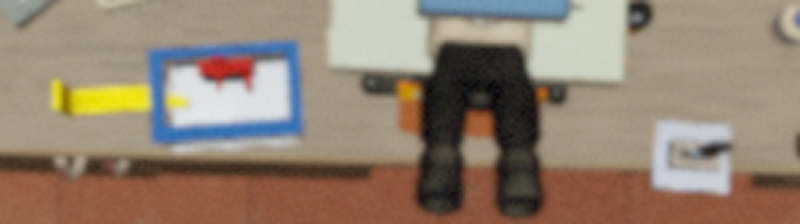

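>>> {"api": "send_rows", "payload": {"deltas": [{"dx":20,"dy":25,"dz":20,"rz":7},{"dx":40,"dy":50,"dz":40,"rz":14},{"dx":62,"dy":80,"dz":60,"rz":21},{"dx":85,"dy":110,"dz":75,"rz":28},{"dx":105,"dy":140,"dz":90,"rz":35}]}}

```text
$.deltas[0]: bad value
```

>>> {"api": "send_rows", "payload": {"deltas": [{"dx":22,"dy":30,"dz":5,"rz":7},{"dx":44,"dy":60,"dz":10,"rz":14},{"dx":66,"dy":95,"dz":10,"rz":21},{"dx":88,"dy":130,"dz":10,"rz":28},{"dx":105,"dy":160,"dz":10,"rz":35}]}}

```text
$.deltas[0]: bad value
```

```bash
python3 - <<'E'
from h import *
o=r.get_obs(); print(o['clock'],o['tcp_pos'],R.from_rotvec(o['orientation']).as_matrix().round(3),o['contact_force'],o['joints'])
f=grab('wrist','w1.png'); print(f['t'],f['R'].round(3),f['vertical_fov'])
E
```

```text
0.15 [ 0.22416916 -0.63620783  0.21754504] [[ 0.943  0.332 -0.001]
 [ 0.332 -0.943  0.001]
 [-0.    -0.001 -1.   ]] [ 0.13516266 -0.26309968 -0.15091401] [ 1.12389895  0.47764271  0.02236309  1.55618306 -0.01148825  1.10928976
 -0.08307242]
[ 0.28508858 -0.61541707  0.37220104] [[ 0.332 -0.911 -0.245]
 [-0.943 -0.321 -0.085]
 [-0.002  0.26  -0.966]] 63.51095833735128
```

View pics/w1.png

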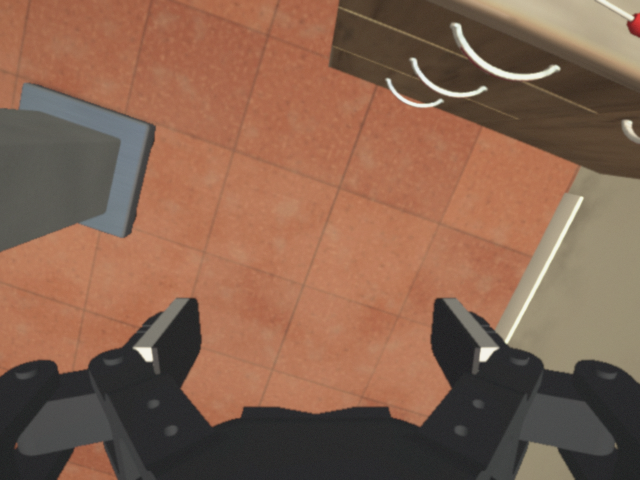

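The wrist camera sees floor tiles between the open fingers, with the bench front at upper right. The move was refused, probably because all six keys are needed.

>>> {"api": "send_rows", "payload": {"deltas": [{"dx":20,"dy":25,"dz":20,"rx":0,"ry":0,"rz":7},{"dx":40,"dy":50,"dz":40,"rx":0,"ry":0,"rz":14},{"dx":62,"dy":80,"dz":60,"rx":0,"ry":0,"rz":21},{"dx":85,"dy":110,"dz":75,"rx":0,"ry":0,"rz":28},{"dx":105,"dy":140,"dz":90,"rx":0,"ry":0,"rz":35}]}}

```text
clock: 0.62
tcp_pos: [0.3307, -0.495, 0.3093]
orientation: [2.789, 1.445, 0.0]
contact_force: [0.5, -1.0, 0.2]
grip_width: 0.0854
gripper_force: 0.0
```

>>> {"api": "send_rows", "payload": {"deltas": [{"dx":22,"dy":30,"dz":5,"rx":0,"ry":0,"rz":7},{"dx":44,"dy":60,"dz":10,"rx":0,"ry":0,"rz":14},{"dx":66,"dy":95,"dz":10,"rx":0,"ry":0,"rz":21},{"dx":88,"dy":130,"dz":10,"rx":0,"ry":0,"rz":28},{"dx":105,"dy":160,"dz":10,"rx":0,"ry":0,"rz":35}]}}

```text
clock: 1.03
tcp_pos: [0.4359, -0.3337, 0.3185]
orientation: [2.224, 2.219, 0.001]
contact_force: [0.5, 1.1, 0.3]
grip_width: 0.0855
gripper_force: 0.0
```

```bash
python3 - <<'E'
from h import *
o=r.get_obs(); print(o['clock'],o['tcp_pos'],R.from_rotvec(o['orientation']).as_matrix().round(3),o['contact_force'],o['joints'])
f=grab('wrist','w2.png'); print(f['t'],f['R'].round(3),f['vertical_fov'])
E
```

```text
1.0333 [ 0.43586946 -0.333658    0.31852641] [[ 0.002  1.     0.001]
 [ 1.    -0.002  0.   ]
 [ 0.     0.001 -1.   ]] [0.47029032 1.14932261 0.254287  ] [ 0.83782354  0.20982852 -0.35073493  1.71121315  0.07529929  1.23337174
  0.46693246]
[ 0.43507648 -0.26909864  0.47320567] [[ 1.    -0.002 -0.   ]
 [-0.002 -0.966 -0.259]
 [ 0.     0.259 -0.966]] 63.51095833735128
```

View pics/w2.png

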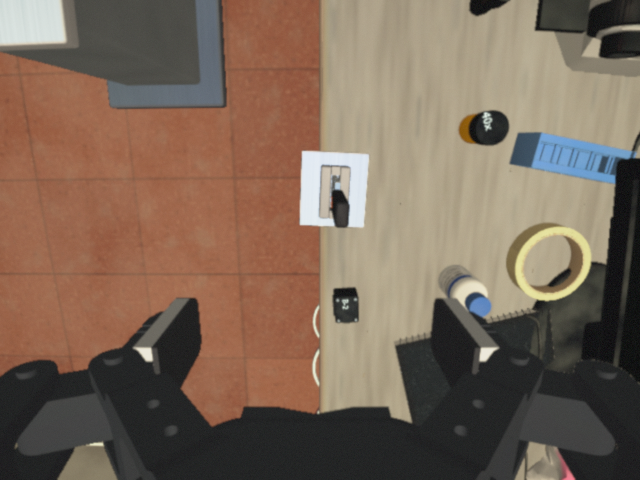

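The stand is at (334,190), its dark handle at (341,208). The black cube is at (345,305), the bottle at (465,290), the canister at (488,127).

```bash
python3 - <<'E'
from h import *
f=grab('wrist'); C=cloud(f); im=f['frame']; hsv=cv2.cvtColor(im,cv2.COLOR_BGR2HSV)
m=(hsv[...,2]>200)&(hsv[...,1]<40); k=np.zeros((480,640),np.uint8); k[140:240,290:380]=m[140:240,290:380]*255
k=cv2.morphologyEx(k,cv2.MORPH_CLOSE,np.ones((3,3)))
c=max(cv2.findContours(k,cv2.RETR_EXTERNAL,cv2.CHAIN_APPROX_NONE)[0],key=cv2.contourArea)
P=onz(f,c.reshape(-1,2).astype(float),.008)[:,:2]; print('foot',cv2.minAreaRect((P*1000).astype(np.float32)))
S=C[145:235,290:380]; Z=S[...,2]
for a,b in((.155,.2),(.10,.155),(.055,.1),(.025,.055),(.012,.025)):
    q=S[(Z>a)&(Z<b)]; 
    if len(q): print(a,len(q),q.min(0).round(4),q.max(0).round(4),np.median(q,0).round(4))
q=S[(Z>.15)]; print('top rect',cv2.minAreaRect((q[:,:2]*1000).astype(np.float32)), np.percentile(q[:,2],[50,90]))
q=C[285:330,325:365]; q=q[q[...,2]>.02]; print('cube',np.median(q,0),q.min(0),q.max(0))
q=C[262:320,438:492]; q=q[q[...,2]>.03]; print('bottle',np.median(q,0),q.min(0),q.max(0))
E
```

```text
foot ((456.2042541503906, -330.6405334472656), (89.00440979003906, 78.91520690917969), 87.42539978027344)
0.155 354 [ 0.45   -0.3394  0.1551] [ 0.4622 -0.3198  0.1639] [ 0.4561 -0.3291  0.1616]
0.1 174 [ 0.4499 -0.3381  0.1007] [ 0.4617 -0.3196  0.155 ] [ 0.4535 -0.3204  0.1306]
0.055 112 [ 0.4499 -0.3362  0.0561] [ 0.4616 -0.3127  0.0997] [ 0.4555 -0.3187  0.0811]
0.025 972 [ 0.4383 -0.3603  0.0252] [ 0.474  -0.3003  0.0542] [ 0.4501 -0.3207  0.0329]
0.012 48 [ 0.4383 -0.3537  0.0121] [ 0.4717 -0.3002  0.025 ] [ 0.4534 -0.3015  0.0177]
top rect ((451.3056640625, -300.5657653808594), (14.59323787689209, 79.68598175048828), 9.07315444946289) [0.16163836 0.16341289]
cube [ 0.47211646 -0.47345461  0.03083609] [ 0.43781731 -0.49607259  0.02004304] [ 0.4882195  -0.26237191  0.47366225]
bottle [ 0.59577398 -0.42846603  0.08591606] [ 0.43781731 -0.44951761  0.03003528] [ 0.63341954 -0.26237191  0.47366225]
```

>>> {"api": "send_rows", "payload": {"deltas": [{"dx":20,"dy":4.5,"dz":-30,"rx":0,"ry":0,"rz":-2.6},{"dx":20,"dy":4.5,"dz":-65,"rx":0,"ry":0,"rz":-2.6},{"dx":20,"dy":4.5,"dz":-100,"rx":0,"ry":0,"rz":-2.6},{"dx":20,"dy":4.5,"dz":-130,"rx":0,"ry":0,"rz":-2.6},{"dx":20,"dy":4.5,"dz":-150,"rx":0,"ry":0,"rz":-2.6}], "jaw": 45}}

```text
clock: 1.55
tcp_pos: [0.4524, -0.3317, 0.165]
orientation: [-2.281, -2.155, 0.002]
contact_force: [-0.0, 0.4, 0.0]
grip_width: 0.0452
gripper_force: 0.0
```

>>> {"api": "send_rows", "payload": {"deltas": [{"dx":0,"dy":0,"dz":-15,"rx":0,"ry":0,"rz":0},{"dx":0,"dy":0,"dz":-28,"rx":0,"ry":0,"rz":0},{"dx":0,"dy":0,"dz":-33,"rx":0,"ry":0,"rz":0},{"dx":0,"dy":0,"dz":-33,"rx":0,"ry":0,"rz":0}]}}

```text
clock: 1.88
tcp_pos: [0.4533, -0.3321, 0.134]
orientation: [-2.281, -2.156, 0.001]
contact_force: [0.2, -0.6, -0.4]
grip_width: 0.0451
gripper_force: 0.0
```

```bash
python3 - <<'E'
from h import *
o=r.get_obs(); print(o['clock'],o['tcp_pos'],R.from_rotvec(o['orientation']).as_matrix().round(3).tolist(),o['contact_force'],o['grip_width'])
grab('wrist','w3.png')
E
```

```text
1.8833 [ 0.4532606 -0.3320862  0.1339963] [[0.057, 0.998, -0.002], [0.998, -0.057, 0.001], [0.001, -0.002, -1.0]] [ 0.1881336  -0.62742942 -0.3543708 ] 0.04506389555041649
```

View pics/w3.png

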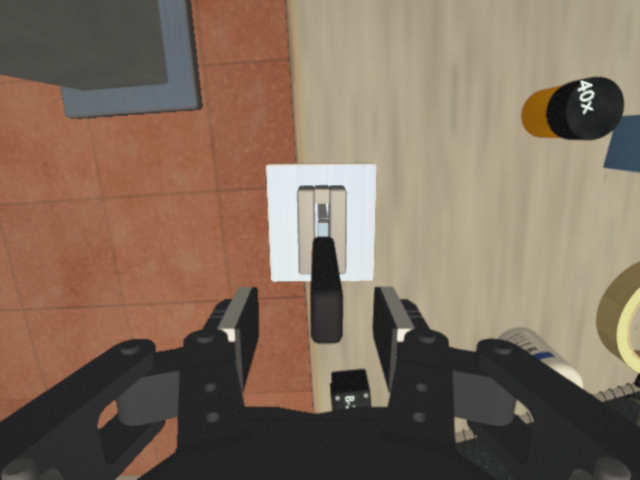

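The handle stands between the open fingers, about 13 px right of their middle. I'll shift by 3 mm and close.

>>> {"api": "send_rows", "payload": {"deltas": [{"dx":3.5,"dy":2.5,"dz":1,"rx":0,"ry":0,"rz":0.6},{"dx":3.5,"dy":2.5,"dz":1,"rx":0,"ry":0,"rz":0.6}]}}

```text
clock: 2.1
tcp_pos: [0.4594, -0.3295, 0.1377]
orientation: [2.268, 2.17, 0.002]
contact_force: [-0.2, 0.5, 0.6]
grip_width: 0.0449
gripper_force: 0.0
```

>>> {"api": "send_rows", "payload": {"deltas": [{"dx":0,"dy":0,"dz":0,"rx":0,"ry":0,"rz":0},{"dx":0,"dy":0,"dz":0,"rx":0,"ry":0,"rz":0},{"dx":0,"dy":0,"dz":0,"rx":0,"ry":0,"rz":0},{"dx":0,"dy":0,"dz":0,"rx":0,"ry":0,"rz":0},{"dx":0,"dy":0,"dz":0,"rx":0,"ry":0,"rz":0}], "jaw": 0, "newtons": 50}}

```text
clock: 2.52
tcp_pos: [0.4582, -0.3299, 0.137]
orientation: [2.27, 2.17, 0.0]
contact_force: [-0.6, 0.6, 5.6]
grip_width: 0.0103
gripper_force: 51.2
```

>>> {"api": "send_rows", "payload": {"deltas": [{"dx":0,"dy":0,"dz":5,"rx":0,"ry":0,"rz":0},{"dx":0,"dy":0,"dz":15,"rx":0,"ry":0,"rz":0},{"dx":0,"dy":0,"dz":30,"rx":0,"ry":0,"rz":0},{"dx":0,"dy":0,"dz":50,"rx":0,"ry":0,"rz":0},{"dx":0,"dy":0,"dz":70,"rx":0,"ry":0,"rz":0}]}}

```text
clock: 2.93
tcp_pos: [0.4573, -0.3293, 0.2071]
orientation: [-2.27, -2.17, 0.0]
contact_force: [0.4, 0.1, -1.2]
grip_width: 0.0104
gripper_force: 50.3
```

```bash
python3 - <<'E'
from h import *
f=grab('top'); C=cloud(f); q=C.reshape(-1,3)
for y0 in np.arange(-.26,.2,.03):
    s=q[(q[:,1]>y0)&(q[:,1]<y0+.03)&(q[:,0]>.40)&(q[:,0]<.57)&(q[:,2]>.06)&(q[:,2]<.6)]
    if len(s): print(y0.round(2),len(s),'minx',np.sort(s[:,0])[:3].round(3),[(round(h,1),s[s[:,2]>h][:,0].min().round(3)) for h in(.1,.2,.3,.4) if (s[:,2]>h).any()],'maxz',s[:,2].max().round(3))
g=grab('wrist'); C=cloud(g)
m=(C[...,2]<.35)&(C[...,2]>.02)&(abs(C[...,0]-.457)<.02)&(abs(C[...,1]+.33)<.05); s=C[m]
for z in np.arange(.06,.26,.02):
    t=s[abs(s[:,2]-z)<.01]
    if len(t): print(round(z,2),len(t),t.min(0).round(4),t.max(0).round(4))
E
```

```text
-0.26 17 minx [0.402 0.403 0.404] [(0.1, np.float64(0.402)), (0.2, np.float64(0.402)), (0.3, np.float64(0.402)), (0.4, np.float64(0.402))] maxz 0.599
-0.2 100 minx [0.496 0.496 0.496] [(0.1, np.float64(0.496)), (0.2, np.float64(0.496)), (0.3, np.float64(0.496))] maxz 0.39
-0.17 281 minx [0.496 0.496 0.496] [(0.1, np.float64(0.496)), (0.2, np.float64(0.496)), (0.3, np.float64(0.496))] maxz 0.393
-0.14 318 minx [0.478 0.484 0.485] [(0.1, np.float64(0.478)), (0.2, np.float64(0.478)), (0.3, np.float64(0.478)), (0.4, np.float64(0.534))] maxz 0.565
-0.11 476 minx [0.4   0.401 0.402] [(0.1, np.float64(0.4)), (0.2, np.float64(0.4)), (0.3, np.float64(0.4)), (0.4, np.float64(0.4))] maxz 0.582
-0.08 764 minx [0.401 0.401 0.401] [(0.1, np.float64(0.401)), (0.2, np.float64(0.401)), (0.3, np.float64(0.401)), (0.4, np.float64(0.401))] maxz 0.581
-0.05 589 minx [0.401 0.402 0.404] [(0.1, np.float64(0.401)), (0.2, np.float64(0.401)), (0.3, np.float64(0.401)), (0.4, np.float64(0.401))] maxz 0.583
-0.02 748 minx [0.402 0.402 0.402] [(0.1, np.float64(0.402)), (0.2, np.float64(0.402)), (0.3, np.float64(0
[... 493 characters left out ...]
4(0.465))] maxz 0.123
0.16 88 minx [0.46  0.461 0.461] [(0.1, np.float64(0.46))] maxz 0.122
0.19 105 minx [0.46 0.46 0.46] [(0.1, np.float64(0.46))] maxz 0.121
0.08 14 [ 0.4573 -0.3148  0.0826] [ 0.4624 -0.314   0.0893]
0.1 41 [ 0.4567 -0.315   0.0907] [ 0.4624 -0.3139  0.1081]
0.12 56 [ 0.4568 -0.3149  0.1101] [ 0.4626 -0.3137  0.1296]
0.14 72 [ 0.457  -0.3145  0.1308] [ 0.4625 -0.3138  0.1499]
0.16 271 [ 0.4534 -0.3274  0.1508] [ 0.4653 -0.3137  0.17  ]
0.18 258 [ 0.453  -0.324   0.1701] [ 0.465  -0.3204  0.19  ]
0.2 356 [ 0.453  -0.3242  0.19  ] [ 0.465  -0.32    0.2099]
0.22 600 [ 0.4424 -0.3252  0.21  ] [ 0.4723 -0.3194  0.23  ]
0.24 3448 [ 0.4399 -0.3423  0.23  ] [ 0.477 -0.319  0.25 ]
```

```bash
python3 - <<'E'
from h import *
f=grab('top'); C=cloud(f)
s=C[215:300,310:370].reshape(-1,3)
for x0 in np.arange(.28,.60,.03):
    t=s[(s[:,0]>x0)&(s[:,0]<x0+.03)&(s[:,2]>.03)]
    if len(t): print(x0.round(2),len(t),'y',t[:,1].min().round(3),t[:,1].max().round(3),'z',np.percentile(t[:,2],[0,10,50,90,100]).round(3))
g=grab('side'); D=cloud(g).reshape(-1,3)
for z0 in np.arange(.02,.66,.04):
    t=D[(abs(D[:,1]+.03)<.14)&(D[:,0]>.3)&(D[:,0]<.6)&(D[:,2]>z0)&(D[:,2]<z0+.04)]
    if len(t): print('side z',z0.round(2),len(t),'minx',np.percentile(t[:,0],[0,5,20]).round(3),'y',t[:,1].min().round(3),t[:,1].max().round(3))
cv2.imwrite('pics/sc.png',cv2.resize(g['frame'][60:300,200:460],None,fx=2.4,fy=2.4))
E
```

```text
0.31 18 y 0.047 0.047 z [1.717 1.717 1.717 1.717 1.717]
0.34 57 y -0.091 0.01 z [0.481 0.483 0.488 0.492 0.497]
0.37 349 y -0.093 0.016 z [0.477 0.486 0.507 0.516 0.523]
0.4 287 y -0.092 0.013 z [0.461 0.483 0.495 0.503 0.512]
0.43 361 y -0.095 0.027 z [0.253 0.457 0.478 0.486 0.492]
0.46 496 y -0.113 0.031 z [0.268 0.292 0.463 0.472 0.481]
0.49 648 y -0.153 0.043 z [0.183 0.196 0.388 0.461 0.468]
0.52 1065 y -0.136 0.043 z [0.377 0.384 0.554 0.578 0.583]
0.55 108 y -0.136 0.044 z [0.379 0.382 0.385 0.388 0.561]
0.58 11 y 0.017 0.044 z [0.379 0.381 0.385 0.389 0.39 ]
side z 0.02 470 minx [0.508 0.516 0.521] y -0.151 0.002
side z 0.06 396 minx [0.513 0.519 0.529] y -0.158 -0.013
side z 0.1 195 minx [0.512 0.52  0.537] y -0.16 0.007
side z 0.14 202 minx [0.509 0.515 0.52 ] y -0.158 0.005
side z 0.18 932 minx [0.491 0.499 0.508] y -0.164 0.068
side z 0.22 90 minx [0.454 0.458 0.553] y -0.104 0.023
side z 0.26 605 minx [0.446 0.453 0.458] y -0.121 0.035
side z 0.3 570 minx [0.467 0.472 0.477] y -0.161 0.084
side z 0.34 640 minx [0.484 0.493 0.495] y -0.17 0.094
side z 0.38 775 minx [0.467 0.496 0.503] y -0.169 0.099
side z 0.42 678 minx [0.415 0.427 0.458] y -0.116 0.002
side z 0.46 680 minx [0.361 0.367 0.378] y -0.105 0.014
side z 0.5 191 minx [0.366 0.374 0.378] y -0.1 0.011
side z 0.62 600 minx [0.579 0.583 0.586] y -0.17 0.107
```

View pics/sc.png

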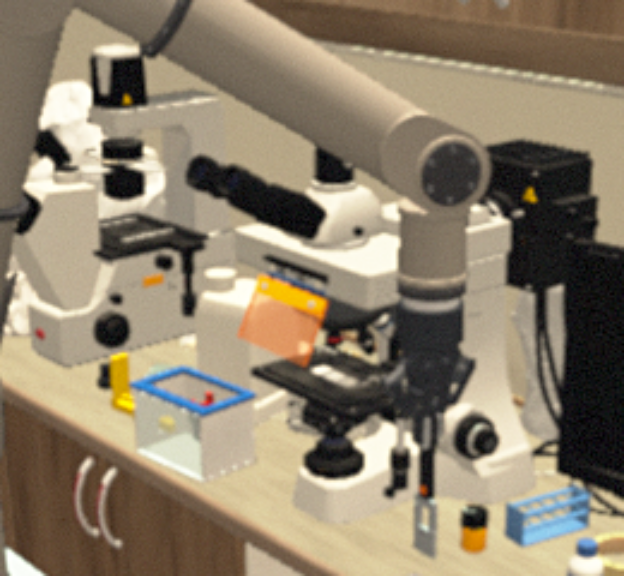

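The crop shows the gauge gripped below the hand, and the microscope's eyepieces overhanging to about x 0.35 at z 0.44 to 0.52. The wrist must clear these. I'll retract first to learn the arm's geometry.

>>> {"api": "send_rows", "payload": {"deltas": [{"dx":-10,"dy":8,"dz":20,"rx":-2,"ry":-3,"rz":0},{"dx":-25,"dy":18,"dz":40,"rx":-5,"ry":-7,"rz":0},{"dx":-45,"dy":32,"dz":50,"rx":-8,"ry":-11.5,"rz":0},{"dx":-65,"dy":46,"dz":50,"rx":-11,"ry":-15.5,"rz":0},{"dx":-80,"dy":58,"dz":50,"rx":-14.6,"ry":-20,"rz":0}]}}

```text
clock: 3.55
tcp_pos: [0.376, -0.2711, 0.2556]
orientation: [1.961, 1.872, 0.105]
contact_force: [0.3, -0.2, -1.4]
grip_width: 0.0106
gripper_force: 50.3
```

```bash
cat > fk.py <<'E'
from h import *
from scipy.optimize import least_squares
J=[([1.12389895,.47764271,.02236309,1.55618306,-.01148825,1.10928976,-.08307242],[.22416916,-.63620783,.21754504]),
([.83782354,.20982852,-.35073493,1.71121315,.07529929,1.23337174,.46693246],[.43586946,-.333658,.31852641])]
rot=lambda a,t:R.from_euler(a,t).as_matrix()
def chain(q,p,s):
    T=np.eye(3);x=np.zeros(3);out=[]
    off=[np.array([0,p[4],p[0]]),np.array([0,p[5],0]),np.array([0,p[6],p[1]]),np.array([0,p[7],0]),np.array([0,p[8],p[2]]),np.array([0,0,p[3]])]
    ax='zyzyzyz'; x=x+0
    T=T@rot('z',s[0]*q[0]+p[9])
    for i in range(1,7):
        x=x+T@off[i-1]; out.append(x); T=T@rot(ax[i],s[i]*q[i])
        if i==6: pass
    return x,T,out
# off[5] is applied before the rotation of j7 (same axis): x after loop is the TCP
E
python3 - <<'E'
from fk import *
import itertools
o=r.get_obs(); print(o['clock'],np.round(o['joints'],4).tolist(),o['tcp_pos'].round(4) if hasattr(o['tcp_pos'],'round') else o['tcp_pos'],o['orientation'])
D=J+[(o['joints'],o['tcp_pos'])]
rv=[None,None,o['orientation']]
best=[]
Rs=[R.from_rotvec([-3.0948,-.5295,.0007]).as_matrix(),np.array([[.002,1,.001],[1,-.002,0],[0,.001,-1]]),R.from_rotvec(o['orientation']).as_matrix()]
for s in itertools.product([1,-1],repeat=4):
    s=[s[0],1,s[1],1,s[2],1,s[3]]
    def er(p):
        e=[]
        for (q,t),Q in zip(D,Rs):
            x,T,_=chain(q,p,s); e+=list(x-t); e+=list(.2*(T@rot('z',p[10])-Q).ravel())
        return np.r_[e,np.array(p[4:9])*.002]
    for z in (0,1.57,-1.57,3.14):
        w=least_squares(er,[.35,.4,.4,.3,0,0,0,0,0,0,z]); best.append((w.cost,s,w.x.round(4).tolist()))
best.sort(key=lambda b:b[0])
for b in best[:3]: print(b)
E
```

```text
3.55 [0.8648, -0.1292, -0.3917, 2.2787, 0.0397, 0.5532, 0.3899] [ 0.376  -0.2711  0.2556] [1.96095434 1.87246771 0.10509848]
(np.float64(1.967784109447483e-08), [-1, 1, -1, 1, -1, 1, -1], [0.2871, 0.5417, 0.4725, 0.34, -0.0153, -0.0153, -0.0157, -0.0157, -0.0004, 0.0, 1.5707])
(np.float64(1.9677841094475148e-08), [-1, 1, -1, 1, -1, 1, -1], [0.2871, 0.5417, 0.4725, 0.34, -0.0153, -0.0153, -0.0157, -0.0157, -0.0004, 0.0, 1.5707])
(np.float64(1.9677841094475952e-08), [-1, 1, -1, 1, -1, 1, -1], [0.2871, 0.5417, 0.4725, 0.34, -0.0153, -0.0153, -0.0157, -0.0157, -0.0004, 0.0, 1.5707])
```

The kinematic fit is good to sub-millimetre. The arm can fold with the wrist at r of about 0.25, clear of the eyepieces. Fold now.

>>> {"api": "send_rows", "payload": {"deltas": [{"dx":-25,"dy":18,"dz":-4,"rx":3,"ry":4,"rz":0},{"dx":-55,"dy":39,"dz":-8,"rx":6.5,"ry":9,"rz":0},{"dx":-85,"dy":60,"dz":-12,"rx":10,"ry":14,"rz":0},{"dx":-115,"dy":81,"dz":-16,"rx":13,"ry":18,"rz":0},{"dx":-140,"dy":100,"dz":-18,"rx":14.6,"ry":20,"rz":0}]}}

```text
clock: 3.97
tcp_pos: [0.2361, -0.1705, 0.2374]
orientation: [-2.266, -2.166, 0.001]
contact_force: [0.8, -0.0, -1.5]
grip_width: 0.0104
gripper_force: 50.3
```

```bash
cat > st.py <<'E'
from fk import *
P=[0.2871,0.5417,0.4725,0.34,-0.0153,-0.0153,-0.0157,-0.0157,-0.0004,0.0,1.5707]
o=r.get_obs(); x,T,out=chain(o['joints'],P,[-1,1,-1,1,-1,1,-1])
M=R.from_rotvec(o['orientation']).as_matrix()
print(round(o['clock'],2),'tcp',np.round(o['tcp_pos'],4),'q',np.round(o['joints'],3),'wrist',out[4].round(3),'elbow',out[2].round(3),'tooly az',np.degrees(np.arctan2(M[1,1],M[0,1])).round(2),'tz',M[:,2].round(3),'F',np.round(o['contact_force'],1))
E
python3 st.py
```

```text
3.97 tcp [ 0.2361 -0.1705  0.2374] q [ 0.847 -0.206 -0.363  2.304 -0.086  1.039  0.491] wrist [ 0.238 -0.172  0.577] elbow [-0.104  0.049  0.818] tooly az -2.59 tz [-0.005  0.004 -1.   ] F [ 0.8 -0.  -1.5]
```

>>> {"api": "send_rows", "payload": {"deltas": [{"dx":2,"dy":25,"dz":0,"rx":0,"ry":0,"rz":0},{"dx":12,"dy":55,"dz":0,"rx":0,"ry":0,"rz":0},{"dx":22,"dy":88,"dz":0,"rx":0,"ry":0,"rz":0},{"dx":28,"dy":120,"dz":0,"rx":0,"ry":0,"rz":0},{"dx":30,"dy":150,"dz":0,"rx":0,"ry":0,"rz":0}]}}

```text
clock: 4.38
tcp_pos: [0.2674, -0.0199, 0.2375]
orientation: [-2.27, -2.17, 0.001]
contact_force: [0.7, -0.3, -1.0]
grip_width: 0.0107
gripper_force: 50.3
```

```bash
python3 st.py
```

```text
4.38 tcp [ 0.2674 -0.0199  0.2375] q [ 0.706 -0.284 -0.67   2.325 -0.202  1.051  0.112] wrist [ 0.268 -0.02   0.577] elbow [-0.136  0.06   0.81 ] tooly az -2.58 tz [-0.001  0.    -1.   ] F [ 0.7 -0.3 -1. ]
```

>>> {"api": "send_rows", "payload": {"deltas": [{"dx":0,"dy":28,"dz":0,"rx":0,"ry":0,"rz":1},{"dx":-3,"dy":56,"dz":0,"rx":0,"ry":0,"rz":2},{"dx":-6,"dy":86,"dz":0,"rx":0,"ry":0,"rz":4},{"dx":-10,"dy":116,"dz":0,"rx":0,"ry":0,"rz":6},{"dx":-12,"dy":145,"dz":0,"rx":0,"ry":0,"rz":7}]}}

```text
clock: 4.8
tcp_pos: [0.2542, 0.1243, 0.2373]
orientation: [-2.132, -2.307, 0.003]
contact_force: [1.4, 1.0, -1.7]
grip_width: 0.0107
gripper_force: 50.3
```

```bash
python3 st.py
```

```text
4.8 tcp [0.2542 0.1243 0.2373] q [ 0.534 -0.305 -0.937  2.291 -0.282  1.054 -0.159] wrist [0.255 0.124 0.577] elbow [-0.15   0.042  0.808] tooly az 4.51 tz [-0.002 -0.001 -1.   ] F [ 1.4  1.  -1.7]
```

>>> {"api": "send_rows", "payload": {"deltas": [{"dx":15,"dy":20,"dz":20,"rx":0,"ry":0,"rz":0},{"dx":45,"dy":40,"dz":38,"rx":0,"ry":0,"rz":0},{"dx":80,"dy":58,"dz":52,"rx":0,"ry":0,"rz":0},{"dx":115,"dy":72,"dz":62,"rx":0,"ry":0,"rz":0},{"dx":145,"dy":80,"dz":65,"rx":0,"ry":0,"rz":0}]}}

```text
clock: 5.22
tcp_pos: [0.4037, 0.2047, 0.3046]
orientation: [2.136, 2.303, 0.007]
contact_force: [-0.8, -1.3, -0.5]
grip_width: 0.0103
gripper_force: 50.3
```

>>> {"api": "send_rows", "payload": {"deltas": [{"dx":0,"dy":0,"dz":0,"rx":0,"ry":0,"rz":0}]}}

```text
clock: 5.3
tcp_pos: [0.4065, 0.2033, 0.3013]
orientation: [-2.131, -2.292, -0.005]
contact_force: [0.3, -2.0, -2.5]
grip_width: 0.0106
gripper_force: 50.3
```

```bash
python3 st.py; python3 -c "
from h import *
grab('wrist','w4.png')"
```

```text
5.3 tcp [0.4065 0.2033 0.3013] q [ 0.549  0.185 -1.241  1.891  0.175  1.194 -0.679] wrist [0.409 0.2   0.641] elbow [ 0.079 -0.09   0.817] tooly az 4.18 tz [-0.006  0.011 -1.   ] F [ 0.3 -2.  -2.5]
```

View pics/w4.png

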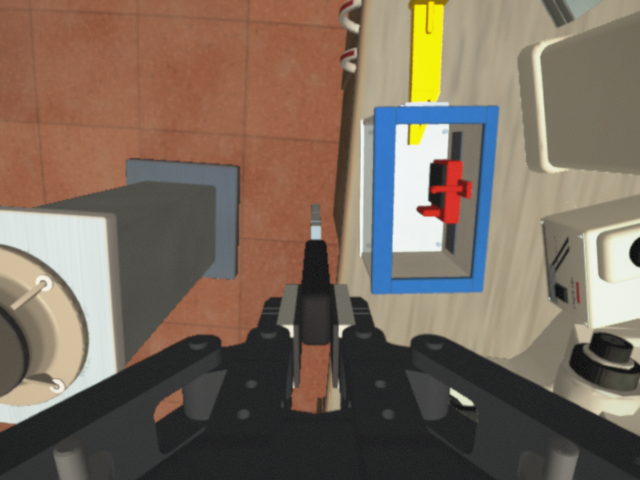

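The blue rim spans (373–497, 105–293). Inside it are the red hook parts at (430–472, 160–222), and the yellow wedge tip shows at (415,140).

```bash
cat > cab.py <<'E'
from h import *
def blue(f):
    hsv=cv2.cvtColor(f['frame'],cv2.COLOR_BGR2HSV); m=cv2.inRange(hsv,(100,130,60),(125,255,255)); m[:,520:]=0
    cs=cv2.findContours(m,cv2.RETR_CCOMP,cv2.CHAIN_APPROX_NONE); i=max(range(len(cs[0])),key=lambda k:cv2.contourArea(cs[0][k]))
    return m,cs[0][i].reshape(-1,2).astype(float),hsv
def pose(f):
    m,c,hsv=blue(f); C=cloud(f)
    b=C[m>0]; zt=np.median(b[b[:,2]>.1][:,2])
    P=onz(f,c,zt)[:,:2]; rc=cv2.minAreaRect((P*1000).astype(np.float32)); bx=cv2.boxPoints(rc)
    # long edge direction -> cabinet y
    e=bx[1]-bx[0]; e2=bx[2]-bx[1]; l=e if np.linalg.norm(e)>np.linalg.norm(e2) else e2
    l=l/np.linalg.norm(l); l=l*np.sign(l[1]); ex=np.array([l[1],-l[0]])
    org=np.array(rc[0])-8.5*ex
    return org/1000,ex,l,rc,zt
E
python3 - <<'E'
from cab import *
f=grab('wrist'); org,ex,ey,rc,zt=pose(f); print(org,np.degrees(np.arctan2(ex[1],ex[0])),rc[1],zt)
np.savez('cabpose.npz',org=org,ex=ex,ey=ey)
hsv=cv2.cvtColor(f['frame'],cv2.COLOR_BGR2HSV); C=cloud(f)
m=cv2.inRange(hsv,(0,150,60),(8,255,255)); k=np.zeros_like(m);k[140:240,410:490]=m[140:240,410:490]
v,u=np.where(k>0); p=C[v,u]; d=p[:,:2]-org; q=np.c_[d@ex,d@ey,p[:,2]]*1000
for z0 in range(0,115,8):
    t=q[(q[:,2]>=z0)&(q[:,2]<z0+8)]
    if len(t): print(z0,len(t),t.min(0).round(1),t.max(0).round(1))
t=q[(q[:,0]<24)&(q[:,2]>70)]; print('tip',len(t),t.min(0),t.max(0),np.median(t,0))
t=q[(q[:,0]>24)&(q[:,0]<40)&(q[:,2]>70)]; print('rod',len(t),t.min(0),t.max(0),np.median(t,0))
# wedge, gauge
m=cv2.inRange(hsv,(22,150,90),(35,255,255)); v,u=np.where(m>0); p=C[v,u]; d=p[:,:2]-org; w=np.c_[d@ex,d@ey,p[:,2]]*1000
print('wedge',w.min(0),w.max(0)); t=w[w[:,1]>120]; print(len(t), t.min(0),t.max(0))
o=r.get_obs(); M=R.from_rotvec(o['orientation']).as_matrix()
p=C[195:345,290:345].reshape(-1,3); loc=(p-o['tcp_pos'])@M*1000
loc=loc[(abs(loc[:,1])<12)&(abs(loc[:,0])<40)&(loc[:,2]<150)&(loc[:,2]>-40)]
for z0 in range(-30,140,12):
    t=loc[(loc[:,2]>=z0)&(loc[:,2]<z0+12)]
    if len(t)>5: print('g',z0,len(t),np.percentile(t,2,axis=0).round(1),np.percentile(t,98,axis=0).round(1))
E
```

```text
[0.49855629 0.21840826] 5.1936913 (105.3823471069336, 167.4208221435547) 0.11391908246640908
16 5 [ 19.9 -17.8  19.1] [37.1 33.1 23.7]
24 27 [ 19.3 -36.2  24.1] [52.8 34.5 30.9]
32 52 [ 19.1 -34.2  32.2] [53.2 35.  39.9]
40 139 [ 19.  -32.2  40. ] [52.9 35.3 48. ]
48 67 [ 21.  -31.1  48. ] [53.2 35.4 55.7]
56 511 [ 32.4 -27.3  56. ] [52.5 35.1 64. ]
64 390 [ 35.9 -26.8  64. ] [51.8 34.3 72. ]
72 200 [15.7 -0.1 72.2] [54.8 17.4 79.9]
80 81 [13.9  3.3 80. ] [48.7 17.8 88. ]
88 109 [15.   2.5 88. ] [52.5 17.2 92. ]
tip 66 [-95.57657629   6.97499203  74.85705421] [ 23.96712804  56.98995423 456.14102163] [16.87579219 11.16060109 86.37432704]
rod 107 [24.05622475  6.8148106  75.13210827] [39.84231398 13.02518683 80.97801893] [31.87297797 10.25759159 78.09528287]
wedge [-95.57657629  52.72543026  -2.44923652] [ 44.96859728 191.70958448 456.14102163]
2343 [  0.58669648 120.04545439  -1.49178217] [ 44.85518762 191.70958448  53.99955527]
g -30 2014 [-10.3  -7.1 -28.7] [ 10.3  10.5 -18.9]
g -18 380 [  8.2  -7.7 -17.9] [10.2 11.  -6.4]
g -6 256 [ 7.  -4.7 -5.8] [10.1  6.7  5.7]
g 6 216 [ 7.2 -4.7  6.2] [10.1  6.7 17.5]
g 18 178 [ 7.1 -4.9 18.2] [10.   6.5 29.7]
g 30 148 [ 6.6 -4.9 30.3] [10.1  6.5 41.7]
g 42 108 [ 7.1 -5.  42.6] [10.   6.5 52.8]
g 54 190 [ 9.1 -2.1 54.9] [17.1  3.5 65.1]
g 66 48 [16.1 -2.3 66.3] [17.1  3.6 76.7]
g 78 33 [16.6 -1.9 79.4] [17.3  3.2 89.7]
g 90 31 [16.6 -2.  90.4] [ 17.3   3.3 101.4]
g 102 26 [ 16.3  -2.2 102.2] [ 17.3   3.3 112.8]
g 114 25 [ 16.2  -2.4 114.5] [ 17.3   3.4 125.3]
g 126 7 [ 16.9  -1.6 126.2] [ 17.3   2.7 128.9]
```

>>> {"api": "send_rows", "payload": {"deltas": [{"dx":20,"dy":6,"dz":0,"rx":0,"ry":0,"rz":0.7},{"dx":40,"dy":12,"dz":0,"rx":0,"ry":0,"rz":0.7}]}}

```text
clock: 5.57
tcp_pos: [0.4394, 0.2146, 0.3026]
orientation: [2.117, 2.318, -0.005]
contact_force: [0.5, -0.6, -0.6]
grip_width: 0.0104
gripper_force: 50.3
```

```bash
python3 st.py
```

```text
5.57 tcp [0.4394 0.2146 0.3026] q [ 0.448  0.275 -1.201  1.822  0.274  1.233 -0.744] wrist [0.439 0.216 0.643] elbow [ 0.13  -0.102  0.805] tooly az 5.18 tz [-0.    -0.004 -1.   ] F [ 0.5 -0.6 -0.6]
```

>>> {"api": "send_rows", "payload": {"deltas": [{"dx":20,"dy":5,"dz":0,"rx":0,"ry":0,"rz":0},{"dx":40,"dy":10,"dz":0,"rx":0,"ry":0,"rz":0},{"dx":55,"dy":13.5,"dz":-5,"rx":0,"ry":0,"rz":0},{"dx":55,"dy":13.5,"dz":-15,"rx":0,"ry":0,"rz":0},{"dx":55,"dy":13.5,"dz":-15,"rx":0,"ry":0,"rz":0}]}}

```text
clock: 5.98
tcp_pos: [0.4939, 0.2278, 0.2863]
orientation: [-2.119, -2.319, 0.006]
contact_force: [-0.9, 0.2, -1.2]
grip_width: 0.0108
gripper_force: 50.3
```

>>> {"api": "send_rows", "payload": {"deltas": [{"dx":0,"dy":0,"dz":0,"rx":0,"ry":0,"rz":0},{"dx":0,"dy":0,"dz":0,"rx":0,"ry":0,"rz":0}]}}

```text
clock: 6.15
tcp_pos: [0.4945, 0.2286, 0.2887]
orientation: [2.118, 2.318, -0.001]
contact_force: [-0.2, 0.1, -1.0]
grip_width: 0.0105
gripper_force: 50.3
```

```bash
cat > chk.py <<'E'
from cab import *
import subprocess
c=np.load('cabpose.npz'); f=grab('wrist'); o=r.get_obs(); M=R.from_rotvec(o['orientation']).as_matrix()
org,ex,ey=c['org'],c['ex'],c['ey']
try:
    n=pose(f); print('repose',n[0].round(4),np.degrees(np.arctan2(n[1][1],n[1][0])).round(2),np.round(n[3][1],1),n[4].round(4))
except Exception as e: print(e)
C=cloud(f); tc=lambda p:np.c_[(p[:,:2]-org)@ex,(p[:,:2]-org)@ey,p[:,2]]*1000
t=o['tcp_pos']; print('tcp cab',tc(np.array([t])).round(1),'gauge est',tc(np.array([t+M@[-.0009,.0006,.129]])).round(1),'yaw rel',(np.degrees(np.arctan2(M[1,1],M[0,1])-np.arctan2(ex[1],ex[0]))).round(2))
p=C[150:345,280:350].reshape(-1,3); loc=(p-t)@M*1000
k=(abs(loc[:,1])<12)&(abs(loc[:,0])<30)&(loc[:,2]<135)&(loc[:,2]>66); q=tc(p[k])
if len(q): print('plate',len(q),np.percentile(q,3,axis=0).round(1),np.percentile(q,97,axis=0).round(1))
hsv=cv2.cvtColor(f['frame'],cv2.COLOR_BGR2HSV); v,u=np.where(cv2.inRange(hsv,(0,150,60),(8,255,255))>0); q=tc(C[v,u])
for n,a,b in(('tip',10,22),('rod',22,40)):
    s=q[(q[:,0]>a)&(q[:,0]<b)&(q[:,2]>72)&(q[:,2]<95)]
    if len(s): print(n,len(s),s.min(0).round(1),s.max(0).round(1))
cv2.imwrite('pics/last.png',f['frame'])
E
python3 st.py; python3 chk.py
```

```text
6.15 tcp [0.4945 0.2286 0.2887] q [ 0.333  0.402 -1.131  1.729  0.382  1.258 -0.798] wrist [0.494 0.229 0.629] elbow [ 0.2   -0.109  0.78 ] tooly az 5.17 tz [ 0.    -0.001 -1.   ] F [-0.2  0.1 -1. ]
repose [0.4993 0.2188] 5.22 [105.  166.9] 0.114
tcp cab [[ -2.8  10.6 288.9]] gauge est [[ -2.    9.5 159.9]] yaw rel -0.04
plate 167 [ -7.4  26.8 162.4] [ -1.8  27.5 221.4]
tip 31 [15.7  8.2 77.8] [22.  12.6 89.6]
rod 114 [22.   6.9 75.6] [40.  12.8 81. ]
```

View pics/last.png

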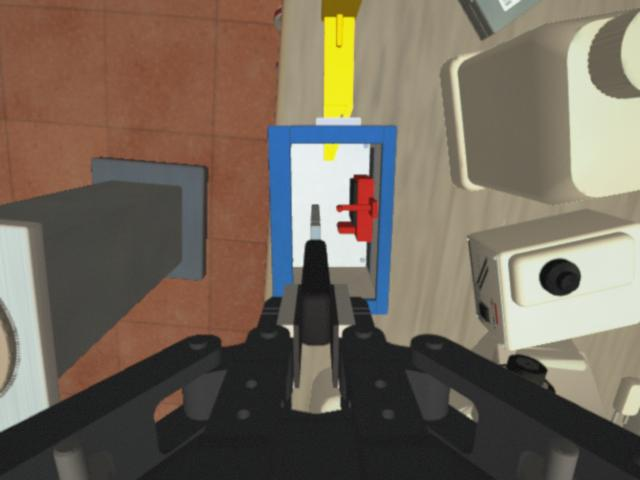

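The plate now hangs inside the rim opening at (315,215), in front of the hook tip at (340,208). Lateral alignment with the rod is about 0.5 mm. Lower it.

>>> {"api": "send_rows", "payload": {"deltas": [{"dx":6,"dy":1,"dz":-10,"rx":0,"ry":0,"rz":0},{"dx":6,"dy":1,"dz":-30,"rx":0,"ry":0,"rz":0},{"dx":6,"dy":1,"dz":-50,"rx":0,"ry":0,"rz":0},{"dx":6,"dy":1,"dz":-65,"rx":0,"ry":0,"rz":0},{"dx":6,"dy":1,"dz":-70,"rx":0,"ry":0,"rz":0}]}}

```text
clock: 6.62
tcp_pos: [0.501, 0.2286, 0.2156]
orientation: [-2.12, -2.317, 0.005]
contact_force: [-1.2, -0.1, -1.2]
grip_width: 0.0103
gripper_force: 50.3
```

```bash
python3 st.py; python3 chk.py
```

```text
6.62 tcp [0.501  0.2286 0.2156] q [ 0.28   0.483 -1.076  1.804  0.466  1.141 -0.862] wrist [0.502 0.229 0.556] elbow [ 0.243 -0.11   0.76 ] tooly az 5.1 tz [-0.003 -0.002 -1.   ] F [-1.2 -0.1 -1.2]
repose [0.4988 0.2235] 5.16 [105.2 157.5] 0.114
tcp cab [[  3.3  10.1 216. ]] gauge est [[ 3.5  9.1 87. ]] yaw rel -0.09
plate 171 [-1.3 25.7 88. ] [  4.3  26.8 148. ]
tip 51 [15.6  8.4 77.5] [21.4 12.7 89.8]
rod 154 [22.1  7.4 76.2] [40.  12.6 80.5]
```

>>> {"api": "send_rows", "payload": {"deltas": [{"dx":0,"dy":1.5,"dz":-12,"rx":0,"ry":0,"rz":0},{"dx":0,"dy":1.5,"dz":-28,"rx":0,"ry":0,"rz":0},{"dx":0,"dy":1.5,"dz":-42,"rx":0,"ry":0,"rz":0},{"dx":0,"dy":1.5,"dz":-52,"rx":0,"ry":0,"rz":0},{"dx":0,"dy":1.5,"dz":-52,"rx":0,"ry":0,"rz":0}]}}

```text
clock: 7.08
tcp_pos: [0.5009, 0.2305, 0.1642]
orientation: [-2.119, -2.318, 0.005]
contact_force: [-0.6, -1.0, -1.4]
grip_width: 0.0104
gripper_force: 50.3
```

```bash
python3 st.py; python3 chk.py
```

```text
7.08 tcp [0.5009 0.2305 0.1642] q [ 0.237  0.54  -1.031  1.855  0.531  1.056 -0.918] wrist [0.502 0.231 0.504] elbow [ 0.273 -0.106  0.745] tooly az 5.11 tz [-0.003 -0.001 -1.   ] F [-0.6 -1.  -1.4]
repose [0.4975 0.2384] 5.16 [105.1 127.9] 0.114
tcp cab [[  3.9  12.3 165.4]] gauge est [[ 4.3 11.4 36.4]] yaw rel -0.07
plate 187 [-1.1 10.4 37.9] [15.5 28.8 97.7]
tip 92 [15.5  7.7 77.2] [21.8 13.  90.4]
rod 235 [22.2  7.1 75.6] [39.9 12.8 80.4]
```

View pics/last.png

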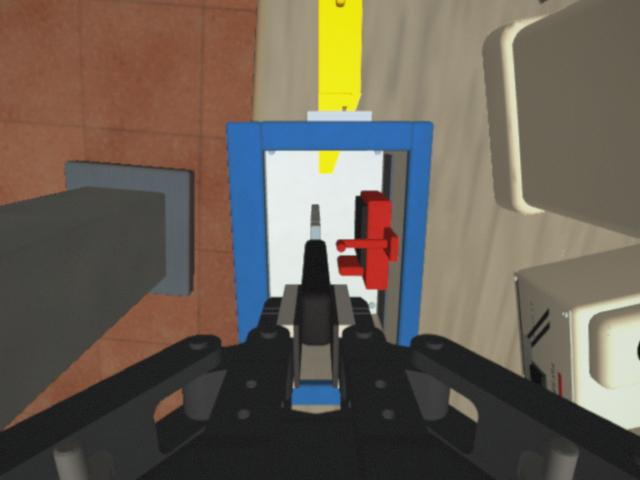

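```bash
python3 - <<'E'
from h import *
f=grab('top'); q=cloud(f).reshape(-1,3)
g=grab('wrist'); q2=cloud(g)[:,400:].reshape(-1,3)
for n,a in(('top',q),('wrist',q2)):
  for y0 in np.arange(.06,.42,.06):
    s=a[(a[:,1]>y0)&(a[:,1]<y0+.06)&(a[:,0]>.57)&(a[:,0]<.8)&(a[:,2]>.14)&(a[:,2]<.6)]
    if len(s): print(n,y0.round(2),len(s),'minx',np.percentile(s[:,0],2).round(3),'z',s[:,2].max().round(3))
E
```

```text
top 0.06 234 minx 0.572 z 0.392
top 0.24 195 minx 0.647 z 0.207
top 0.3 401 minx 0.63 z 0.236
top 0.36 129 minx 0.626 z 0.239
wrist 0.24 1036 minx 0.642 z 0.15
wrist 0.3 1995 minx 0.625 z 0.149
wrist 0.36 228 minx 0.622 z 0.149
```

>>> {"api": "send_rows", "payload": {"deltas": [{"dx":4,"dy":0.4,"dz":-1,"rx":0,"ry":0,"rz":0},{"dx":8,"dy":0.8,"dz":-1.5,"rx":0,"ry":0,"rz":0},{"dx":12,"dy":1.1,"dz":-1.5,"rx":0,"ry":0,"rz":0},{"dx":16,"dy":1.5,"dz":-1.5,"rx":0,"ry":0,"rz":0}]}}

```text
clock: 7.57
tcp_pos: [0.5187, 0.2329, 0.1651]
orientation: [2.121, 2.317, 0.001]
contact_force: [1.8, -0.7, -1.4]
grip_width: 0.0109
gripper_force: 50.3
```

>>> {"api": "send_rows", "payload": {"deltas": [{"dx":4,"dy":0.4,"dz":0,"rx":0,"ry":0,"rz":0},{"dx":8,"dy":0.7,"dz":0,"rx":0,"ry":0,"rz":0},{"dx":8,"dy":0.7,"dz":0,"rx":0,"ry":0,"rz":0}]}}

```text
clock: 7.82
tcp_pos: [0.5269, 0.2335, 0.1648]
orientation: [-2.121, -2.317, -0.001]
contact_force: [-0.4, -1.0, -2.2]
grip_width: 0.0104
gripper_force: 50.3
```

```bash
python3 st.py; python3 chk.py
```

```text
7.82 tcp [0.5269 0.2335 0.1648] q [ 0.22   0.574 -1.012  1.801  0.549  1.079 -0.903] wrist [0.527 0.233 0.505] elbow [ 0.289 -0.105  0.735] tooly az 5.06 tz [ 0.     0.001 -1.   ] F [-0.4 -1.  -2.2]
repose [0.4974 0.2387] 5.2 [105.8 127.6] 0.114
tcp cab [[ 29.   12.6 164.7]] gauge est [[29.6 11.7 35.7]] yaw rel -0.11
plate 1034 [ 18.3 -12.1  40. ] [40.7 35.2 91. ]
tip 85 [15.8  8.2 76.8] [21.8 12.7 89.7]
rod 74 [33.4  7.2 75.9] [39.9 13.  80.3]
```

View pics/last.png

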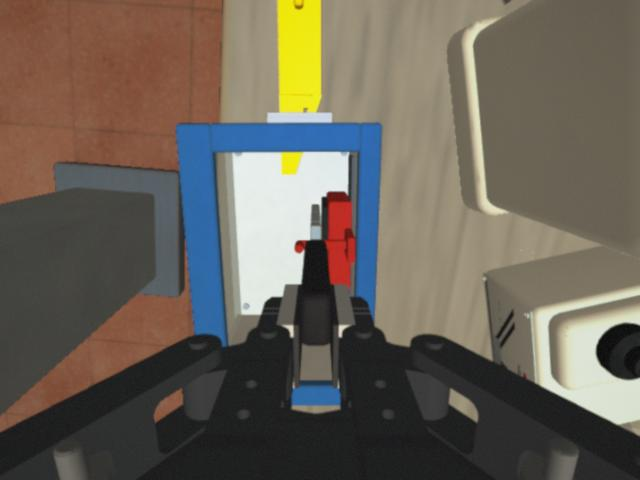

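The rod tip (297,245) is in front of the plate and the rod continues behind it, so the hook is through the hole. Lower onto the rod. I won't view any more pictures, because the view budget is used up.

>>> {"api": "send_rows", "payload": {"deltas": [{"dx":-1,"dy":0,"dz":-4,"rx":0,"ry":0,"rz":0},{"dx":-1,"dy":0,"dz":-8,"rx":0,"ry":0,"rz":0},{"dx":-1,"dy":0,"dz":-12,"rx":0,"ry":0,"rz":0},{"dx":-1,"dy":0,"dz":-14.5,"rx":0,"ry":0,"rz":0}]}}

```text
clock: 8.2
tcp_pos: [0.5244, 0.2333, 0.1495]
orientation: [-2.12, -2.318, 0.002]
contact_force: [0.1, 1.6, -1.3]
grip_width: 0.0103
gripper_force: 50.3
```

>>> {"api": "send_rows", "payload": {"deltas": [{"dx":0,"dy":0,"dz":-1.5,"rx":0,"ry":0,"rz":0},{"dx":0,"dy":0,"dz":-2,"rx":0,"ry":0,"rz":0}]}}

```text
clock: 8.37
tcp_pos: [0.5246, 0.2334, 0.1478]
orientation: [-2.12, -2.318, 0.001]
contact_force: [0.2, 0.2, -1.8]
grip_width: 0.0109
gripper_force: 50.3
```

```bash
python3 st.py; python3 chk.py
```

```text
8.37 tcp [0.5246 0.2334 0.1478] q [ 0.209  0.59  -0.998  1.82   0.569  1.051 -0.92 ] wrist [0.525 0.233 0.488] elbow [ 0.297 -0.103  0.73 ] tooly az 5.12 tz [-0.001 -0.    -1.   ] F [ 0.2  0.2 -1.8]
repose [0.497  0.2442] 5.23 [105.6 116.3] 0.114
tcp cab [[ 27.4  12.7 148. ]] gauge est [[27.9 11.7 19. ]] yaw rel -0.08
plate 1042 [ 23.4 -11.   23.5] [39.1 35.2 79.4]
tip 57 [16.   8.  80.1] [19.  13.1 89.7]
rod 118 [33.1  7.2 75.2] [39.9 12.8 80.4]
```

>>> {"api": "send_rows", "payload": {"deltas": [{"dx":-0.5,"dy":0,"dz":-1,"rx":0,"ry":0,"rz":0},{"dx":-0.5,"dy":0,"dz":-1,"rx":0,"ry":0,"rz":0},{"dx":-0.5,"dy":0,"dz":-1,"rx":0,"ry":0,"rz":0}]}}

```text
clock: 8.67
tcp_pos: [0.5244, 0.2336, 0.1474]
orientation: [2.12, 2.318, 0.0]
contact_force: [0.5, 0.6, -1.3]
grip_width: 0.0107
gripper_force: 50.3
```

>>> {"api": "send_rows", "payload": {"deltas": [{"dx":0,"dy":0,"dz":-0.7,"rx":0,"ry":0,"rz":0},{"dx":0,"dy":0,"dz":-0.7,"rx":0,"ry":0,"rz":0},{"dx":0,"dy":0,"dz":-0.7,"rx":0,"ry":0,"rz":0}]}}

```text
clock: 8.92
tcp_pos: [0.5245, 0.2337, 0.1469]
orientation: [2.12, 2.318, 0.001]
contact_force: [-0.5, -0.4, 0.3]
grip_width: 0.0107
gripper_force: 50.6
```

>>> {"api": "send_rows", "payload": {"deltas": [{"dx":0,"dy":0,"dz":-0.7,"rx":0,"ry":0,"rz":0},{"dx":0,"dy":0,"dz":-0.7,"rx":0,"ry":0,"rz":0},{"dx":0,"dy":0,"dz":-0.7,"rx":0,"ry":0,"rz":0}]}}

```text
clock: 9.17
tcp_pos: [0.5247, 0.2339, 0.1466]
orientation: [2.12, 2.318, 0.002]
contact_force: [-1.7, -0.8, 5.0]
grip_width: 0.0106
gripper_force: 51.2
```

>>> {"api": "send_rows", "payload": {"deltas": [{"dx":0,"dy":0,"dz":0.6,"rx":0,"ry":0,"rz":0},{"dx":0,"dy":0,"dz":0.6,"rx":0,"ry":0,"rz":0},{"dx":0,"dy":0,"dz":0.6,"rx":0,"ry":0,"rz":0},{"dx":0,"dy":0,"dz":0.6,"rx":0,"ry":0,"rz":0}], "jaw": 36}}

```text
clock: 9.5
tcp_pos: [0.5242, 0.2334, 0.1463]
orientation: [-2.12, -2.318, 0.0]
contact_force: [0.2, -1.5, 0.1]
grip_width: 0.036
gripper_force: 0.0
```

>>> {"api": "send_rows", "payload": {"deltas": [{"dx":0,"dy":0,"dz":8,"rx":0,"ry":0,"rz":0},{"dx":0,"dy":0,"dz":25,"rx":0,"ry":0,"rz":0},{"dx":0,"dy":0,"dz":50,"rx":0,"ry":0,"rz":0},{"dx":0,"dy":0,"dz":80,"rx":0,"ry":0,"rz":0},{"dx":0,"dy":0,"dz":110,"rx":0,"ry":0,"rz":0}]}}

```text
clock: 9.92
tcp_pos: [0.5238, 0.2335, 0.2579]
orientation: [-2.119, -2.318, 0.001]
contact_force: [-0.0, -0.3, 0.4]
grip_width: 0.036
gripper_force: 0.0
```

```bash
python3 st.py; cat > g.py <<'E'
from cab import *
c=np.load('cabpose.npz'); org,ex,ey=c['org'],c['ex'],c['ey']
tc=lambda p:np.c_[(p[:,:2]-org)@ex,(p[:,:2]-org)@ey,p[:,2]]*1000
f=grab('wrist'); C=cloud(f); hsv=cv2.cvtColor(f['frame'],cv2.COLOR_BGR2HSV)
q=tc(C.reshape(-1,3)); hs=hsv.reshape(-1,3)
k=(q[:,0]>10)&(q[:,0]<45)&(q[:,1]>-20)&(q[:,1]<40)&(q[:,2]>118)&(q[:,2]<185)
for z0 in range(118,180,10):
    s=q[k&(q[:,2]>=z0)&(q[:,2]<z0+10)]
    if len(s): print('handle',z0,len(s),np.percentile(s,2,axis=0).round(1),np.percentile(s,98,axis=0).round(1))
y=(hs[:,0]>=22)&(hs[:,0]<=35)&(hs[:,1]>150)&(hs[:,2]>90)&(q[:,2]<130)&(q[:,1]>30)&(abs(q[:,0]-8)<40)
for a in range(40,200,10):
    s=q[y&(q[:,1]>=a)&(q[:,1]<a+10)]
    if len(s)>4: print('wedge',a,len(s),np.percentile(s,2,axis=0).round(1),np.percentile(s,98,axis=0).round(1))
E
python3 g.py
```

```text
9.92 tcp [0.5238 0.2335 0.2579] q [ 0.277  0.478 -1.082  1.705  0.445  1.232 -0.822] wrist [0.524 0.233 0.598] elbow [ 0.241 -0.108  0.762] tooly az 5.14 tz [-0.001 -0.    -1.   ] F [-0.  -0.3  0.4]
handle 118 16 [ 20.7  25.4 118.4] [ 30.8  26.8 127.2]
handle 128 18 [ 21.6  25.9 129. ] [ 31.3  28.  138. ]
handle 138 25 [ 21.1  27.  138.3] [ 31.   28.9 147.5]
handle 148 18 [ 20.5  26.8 149.6] [ 31.3  29.5 157. ]
handle 158 38 [ 20.6  28.2 158. ] [ 31.5  30.7 167.8]
handle 168 570 [ 20.6  10.1 168.6] [ 31.5  30.  172.7]
wedge 50 88 [ 4.9 52.5 39.3] [15.3 59.4 42.6]
wedge 60 121 [ 5.1 60.  39.2] [17.3 67.4 42.5]
wedge 90 164 [ 4.6 95.2 38.6] [29.4 99.7 42.5]
wedge 100 345 [  4.  100.5  39. ] [ 31.3 109.3  42.7]
wedge 110 380 [  4.  110.   39.5] [ 32.1 119.7  42.7]
wedge 120 381 [  4.2 120.4  39.4] [ 32.  129.9  42.4]
wedge 130 371 [  4.3 130.6  39.4] [ 32.  139.9  42.7]
wedge 140 384 [  4.4 140.1  39.5] [ 32.  149.9  42.9]
wedge 150 406 [  4.5 150.2  39.6] [ 31.9 159.9  48.6]
wedge 160 394 [  4.7 160.4  39.4] [ 31.9 169.8  51. ]
wedge 170 400 [  4.7 170.4  39.6] [ 31.9 179.7  50.9]
wedge 180 595 [  2.8 180.3  38.9] [ 33.2 185.7  65.8]
```

The gauge hangs: handle at cabinet x 26, top z about 173, tilt roughly 0.08 rad. Next is the wedge plate.

>>> {"api": "send_rows", "payload": {"deltas": [{"dx":-5,"dy":30,"dz":10,"rx":0,"ry":0,"rz":0},{"dx":-10,"dy":65,"dz":10,"rx":0,"ry":0,"rz":0},{"dx":-18,"dy":100,"dz":10,"rx":0,"ry":0,"rz":0},{"dx":-25,"dy":135,"dz":10,"rx":0,"ry":0,"rz":0},{"dx":-30,"dy":165,"dz":10,"rx":0,"ry":0,"rz":0}], "jaw": 0}}

```text
clock: 10.38
tcp_pos: [0.4931, 0.401, 0.2671]
orientation: [-2.118, -2.319, -0.001]
contact_force: [-0.2, 0.3, 0.2]
grip_width: 0.0004
gripper_force: 0.0
```

```bash
python3 st.py; cat > w.py <<'E'
from cab import *
c=np.load('cabpose.npz'); org,ex,ey=c['org'],c['ex'],c['ey']
tc=lambda p:np.c_[(p[:,:2]-org)@ex,(p[:,:2]-org)@ey,p[:,2]]*1000
o=r.get_obs(); print('tcp cab',tc(np.array([o['tcp_pos']])).round(1),'F',np.round(o['contact_force'],1),round(o['clock'],2))
for n in('wrist','side'):
    f=grab(n); C=cloud(f); hs=cv2.cvtColor(f['frame'],cv2.COLOR_BGR2HSV).reshape(-1,3)
    q=tc(C.reshape(-1,3)); y=(hs[:,0]>=20)&(hs[:,0]<=36)&(hs[:,1]>140)&(hs[:,2]>70)&(q[:,2]<130)&(q[:,1]>40)&(q[:,1]<260)&(abs(q[:,0]-15)<45)
    for a in range(10,130,15):
        s=q[y&(q[:,2]>=a)&(q[:,2]<a+15)]
        if len(s)>4: print(n,a,len(s),np.percentile(s,2,axis=0).round(1),np.percentile(s,98,axis=0).round(1))
E
python3 w.py
```

```text
10.38 tcp [0.4931 0.401  0.2671] q [-0.079  0.571 -1.038  1.549  0.502  1.311 -1.088] wrist [0.493 0.4   0.607] elbow [ 0.306 -0.014  0.736] tooly az 5.18 tz [ 0.     0.001 -1.   ] F [-0.2  0.3  0.2]
tcp cab [[ 11.1 182.3 267.1]] F [-0.2  0.3  0.2] 10.38
wrist 25 238 [ 4.3 98.1 38.1] [ 32.2 201.2  40. ]
wrist 40 1987 [ 4.4 99.7 40.1] [ 31.6 199.4  50.7]
wrist 55 79 [  2.6 192.9  56.7] [ 32.3 193.4  69.9]
wrist 70 92 [  2.5 193.   70.2] [ 32.4 193.4  83.6]
wrist 85 111 [  2.1 192.8  86.4] [ 32.6 193.4  99.7]
wrist 100 329 [  1.9 185.9 102.3] [ 33.8 193.3 115. ]
wrist 115 158 [  2.4 186.2 115. ] [ 32.9 192.8 116.4]
side 25 29 [  2.8 140.2  26.1] [ 22.9 193.6  39.4]
side 40 46 [  1.2 143.4  40.6] [ 39.9 195.   54. ]
side 55 27 [  2.2 177.5  55.6] [ 37.4 197.6  69. ]
side 70 31 [ -0.4 176.9  70.5] [ 37.7 195.   84.7]
side 85 27 [  3.  181.1  86. ] [ 39.1 194.3  98.3]
side 100 29 [  3.3 178.9 101.2] [ 32.6 194.6 114.8]
```

>>> {"api": "send_rows", "payload": {"deltas": [{"dx":2,"dy":25,"dz":-10,"rx":0,"ry":0,"rz":0},{"dx":2,"dy":46,"dz":-40,"rx":0,"ry":0,"rz":0},{"dx":2,"dy":46,"dz":-80,"rx":0,"ry":0,"rz":0},{"dx":2,"dy":46,"dz":-120,"rx":0,"ry":0,"rz":0},{"dx":2,"dy":46,"dz":-150,"rx":0,"ry":0,"rz":0}]}}

```text
clock: 10.9
tcp_pos: [0.4959, 0.4433, 0.1134]
orientation: [2.12, 2.318, -0.004]
contact_force: [0.7, -0.4, 0.3]
grip_width: 0.0001
gripper_force: 0.0
```

>>> {"api": "send_rows", "payload": {"deltas": [{"dx":0,"dy":0,"dz":-15,"rx":0,"ry":0,"rz":0},{"dx":0,"dy":0,"dz":-25,"rx":0,"ry":0,"rz":0},{"dx":0,"dy":0,"dz":-25,"rx":0,"ry":0,"rz":0}]}}

```text
clock: 11.15
tcp_pos: [0.4963, 0.4437, 0.0903]
orientation: [-2.121, -2.318, 0.003]
contact_force: [-0.4, -0.3, -0.1]
grip_width: -0.0001
gripper_force: 0.0
```

```bash
python3 st.py; python3 w.py
```

```text
11.15 tcp [0.4963 0.4437 0.0903] q [-0.224  0.779 -0.91   1.635  0.681  1.076 -1.246] wrist [0.497 0.444 0.43 ] elbow [0.389 0.047 0.664] tooly az 5.08 tz [-0.001 -0.001 -1.   ] F [-0.4 -0.3 -0.1]
tcp cab [[ 18.1 224.5  90.3]] F [-0.4 -0.3 -0.1] 11.15
wrist 25 86 [  4.5 177.5  27. ] [ 31.7 201.5  39.7]
wrist 40 62 [ 12.8 123.4  40.2] [ 20.9 127.4  42.2]
wrist 100 152 [ 14.5 185.5 110.2] [ 25.1 229.7 115. ]
wrist 115 97 [ 14.6 186.7 115.1] [ 19.7 193.2 116.1]
side 25 29 [  0.  141.3  27.4] [ 22.1 200.1  39.4]
side 40 43 [  1.2 141.2  40.1] [ 33.7 193.5  54.4]
side 55 29 [  2.8 180.2  55.1] [ 37.5 192.7  69.2]
side 70 28 [  1.1 176.3  70.6] [ 39.9 193.3  84.5]
side 85 30 [  0.  174.4  85.4] [ 39.  194.9  99. ]
side 100 25 [  0.2 175.1 100.1] [ 34.7 193.5 114. ]
side 115 7 [  1.8 176.3 116. ] [ 29.7 185.4 117.9]
```

>>> {"api": "send_rows", "payload": {"deltas": [{"dx":0.9,"dy":-10,"dz":0,"rx":0,"ry":0,"rz":0},{"dx":1.6,"dy":-18,"dz":0,"rx":0,"ry":0,"rz":0},{"dx":2.2,"dy":-24,"dz":0,"rx":0,"ry":0,"rz":0},{"dx":2.7,"dy":-30,"dz":0,"rx":0,"ry":0,"rz":0},{"dx":3.3,"dy":-36,"dz":0,"rx":0,"ry":0,"rz":0}]}}

```text
clock: 11.67
tcp_pos: [0.5003, 0.41, 0.0933]
orientation: [-2.119, -2.317, -0.008]
contact_force: [0.3, 5.3, 1.2]
grip_width: -0.0001
gripper_force: 2.7
```

>>> {"api": "send_rows", "payload": {"deltas": [{"dx":0.5,"dy":-6,"dz":0,"rx":0,"ry":0,"rz":0},{"dx":1.1,"dy":-12,"dz":0,"rx":0,"ry":0,"rz":0},{"dx":1.6,"dy":-18,"dz":0,"rx":0,"ry":0,"rz":0},{"dx":2.2,"dy":-24,"dz":0,"rx":0,"ry":0,"rz":0},{"dx":2.7,"dy":-30,"dz":0,"rx":0,"ry":0,"rz":0}]}}

```text
clock: 12.08
tcp_pos: [0.503, 0.3802, 0.0932]
orientation: [-2.119, -2.318, -0.008]
contact_force: [-0.0, 5.3, 2.1]
grip_width: 0.0002
gripper_force: 2.7
```

```bash
python3 w.py; python3 st.py
```

```text
tcp cab [[ 19.1 160.7  93.2]] F [-0.   5.3  2.1] 12.08
wrist 25 383 [  2.4 148.5  27.2] [ 33.4 157.4  39.9]
wrist 40 1139 [  3.  148.6  40.2] [ 32.8 157.   53.9]
wrist 55 279 [  1.9 148.4  55.6] [ 33.9 149.5  69.2]
wrist 100 12 [  6.  166.6 111.5] [ 29.4 167.3 113.4]
side 25 5 [ -1.3 136.7  29.1] [ 10.2 146.1  36.4]
side 40 6 [  3.2 137.6  40.2] [  7.6 145.4  53.5]
side 85 16 [  2.  135.2  88.9] [ 35.2 147.5  98.5]
side 100 26 [  2.  131.  100.5] [ 38.  152.7 114. ]
side 115 9 [ -2.8 130.1 115.1] [ 29.8 144.8 119.2]
12.18 tcp [0.5032 0.3787 0.0928] q [-0.102  0.729 -0.93   1.729  0.672  1.032 -1.185] wrist [0.503 0.378 0.433] elbow [ 0.373 -0.002  0.683] tooly az 5.06 tz [ 0.002  0.002 -1.   ] F [-0.1  2.5  2.6]
```

>>> {"api": "send_rows", "payload": {"deltas": [{"dx":0.3,"dy":-4,"dz":0,"rx":0,"ry":0,"rz":0},{"dx":0.7,"dy":-8,"dz":0,"rx":0,"ry":0,"rz":0},{"dx":1.1,"dy":-12,"dz":0,"rx":0,"ry":0,"rz":0}]}}

```text
clock: 12.43
tcp_pos: [0.5041, 0.3682, 0.0928]
orientation: [-2.119, -2.318, -0.006]
contact_force: [1.2, 5.2, 2.5]
grip_width: -0.0003
gripper_force: 2.6
```

>>> {"api": "send_rows", "payload": {"deltas": [{"dx":0.2,"dy":-2,"dz":0,"rx":0,"ry":0,"rz":0},{"dx":0.4,"dy":-4,"dz":0,"rx":0,"ry":0,"rz":0},{"dx":0.5,"dy":-6,"dz":0,"rx":0,"ry":0,"rz":0}]}}

```text
clock: 12.68
tcp_pos: [0.5046, 0.362, 0.0926]
orientation: [-2.119, -2.318, -0.005]
contact_force: [1.5, 5.3, 3.0]
grip_width: 0.0001
gripper_force: 2.6
```

>>> {"api": "send_rows", "payload": {"deltas": [{"dx":0.2,"dy":-2,"dz":0,"rx":0,"ry":0,"rz":0},{"dx":0.4,"dy":-4,"dz":0,"rx":0,"ry":0,"rz":0}]}}

```text
clock: 12.85
tcp_pos: [0.5049, 0.3582, 0.0927]
orientation: [-2.119, -2.318, -0.006]
contact_force: [0.9, 6.7, 3.6]
grip_width: 0.0005
gripper_force: 3.3
```

```bash
python3 w.py|head -4
```

```text
tcp cab [[ 19.  138.6  92.7]] F [0.9 6.7 3.6] 12.85
wrist 25 389 [  2.4 126.4  27.2] [ 33.4 135.3  39.9]
wrist 40 1138 [  3.1 126.4  40.1] [ 32.9 134.9  53.7]
wrist 55 279 [  1.9 126.2  55.2] [ 33.9 127.4  68.9]
```

>>> {"api": "send_rows", "payload": {"deltas": [{"dx":0.1,"dy":-1,"dz":0,"rx":0,"ry":0,"rz":0},{"dx":0.2,"dy":-2,"dz":0,"rx":0,"ry":0,"rz":0}]}}

```text
clock: 13.12
tcp_pos: [0.5049, 0.3571, 0.0927]
orientation: [-2.118, -2.318, -0.008]
contact_force: [1.1, 9.2, -0.0]
grip_width: 0.0003
gripper_force: 4.5
```

>>> {"api": "send_rows", "payload": {"deltas": [{"dx":0.1,"dy":-1,"dz":0,"rx":0,"ry":0,"rz":0},{"dx":0.2,"dy":-2,"dz":0,"rx":0,"ry":0,"rz":0}]}}

```text
clock: 13.28
tcp_pos: [0.505, 0.3563, 0.0928]
orientation: [-2.116, -2.318, -0.01]
contact_force: [2.1, 12.3, -1.2]
grip_width: -0.0002
gripper_force: 6.0
```

>>> {"api": "send_rows", "payload": {"deltas": [{"dx":0.1,"dy":-1,"dz":0,"rx":0,"ry":0,"rz":0},{"dx":0.2,"dy":-2,"dz":0,"rx":0,"ry":0,"rz":0}]}}

```text
clock: 13.45
tcp_pos: [0.505, 0.3556, 0.0929]
orientation: [-2.114, -2.317, -0.013]
contact_force: [2.0, 15.3, -3.0]
grip_width: -0.0001
gripper_force: 7.6
```

>>> {"api": "send_rows", "payload": {"deltas": [{"dx":0,"dy":0,"dz":0,"rx":0,"ry":0,"rz":0},{"dx":0,"dy":0,"dz":0,"rx":0,"ry":0,"rz":0},{"dx":0,"dy":0,"dz":0,"rx":0,"ry":0,"rz":0}]}}

```text
clock: 13.7
tcp_pos: [0.5049, 0.3555, 0.0928]
orientation: [-2.114, -2.317, -0.013]
contact_force: [1.8, 14.2, -2.4]
grip_width: 0.0001
gripper_force: 6.7
```

>>> {"api": "send_rows", "payload": {"deltas": [{"dx":-0.3,"dy":5,"dz":0,"rx":0,"ry":0,"rz":0},{"dx":-1,"dy":12,"dz":0,"rx":0,"ry":0,"rz":0},{"dx":-2,"dy":25,"dz":0,"rx":0,"ry":0,"rz":0},{"dx":-3,"dy":45,"dz":10,"rx":0,"ry":0,"rz":0},{"dx":-4,"dy":65,"dz":40,"rx":0,"ry":0,"rz":0}]}}

```text
clock: 14.12
tcp_pos: [0.4995, 0.4128, 0.1272]
orientation: [2.121, 2.316, -0.015]
contact_force: [-0.3, 0.6, -0.3]
grip_width: 0.0001
gripper_force: 0.0
```

>>> {"api": "send_rows", "payload": {"deltas": [{"dx":-5,"dy":0,"dz":30,"rx":0,"ry":0,"rz":0},{"dx":-5,"dy":-25,"dz":70,"rx":0,"ry":0,"rz":0},{"dx":-5,"dy":-50,"dz":105,"rx":0,"ry":0,"rz":0},{"dx":-5,"dy":-70,"dz":130,"rx":0,"ry":0,"rz":0},{"dx":-5,"dy":-90,"dz":150,"rx":0,"ry":0,"rz":0}]}}

```text
clock: 14.53
tcp_pos: [0.4961, 0.3252, 0.2843]
orientation: [2.119, 2.317, 0.002]
contact_force: [0.3, 0.3, -0.8]
grip_width: 0.0001
gripper_force: 0.0
```

```bash
python3 w.py|head -6; python3 g.py
```

```text
tcp cab [[  7.2 106.6 284.3]] F [ 0.3  0.3 -0.8] 14.53
wrist 25 69 [ 3.8 41.3 33.9] [ 31.8 132.4  40. ]
wrist 40 705 [ 3.9 40.7 40.1] [ 31.4 131.7  50.7]
wrist 55 65 [  2.3 124.1  56.6] [ 32.3 124.6  66.9]
wrist 70 67 [  2.5 124.1  71.8] [ 32.2 124.6  81.2]
wrist 85 85 [  2.9 124.2  86.4] [ 32.9 124.6  99.9]
wedge 40 174 [ 4.9 40.4 39.5] [30.8 47.9 42.5]
wedge 90 190 [ 5.1 92.1 39.5] [31.4 99.8 50.6]
wedge 100 118 [  4.4 100.3  39.6] [ 31.3 105.3  50.8]
wedge 110 153 [  2.5 116.5 112.9] [ 32.9 119.7 116.4]
wedge 120 706 [  2.5 120.3  39.9] [ 32.8 129.6 115.9]
wedge 130 80 [  4.6 130.5  37. ] [ 31.2 132.6  42. ]
```

```bash
python3 - <<'E'
from cab import *
c=np.load('cabpose.npz'); org,ex,ey=c['org'],c['ex'],c['ey']
tc=lambda p:np.c_[(p[:,:2]-org)@ex,(p[:,:2]-org)@ey,p[:,2]]*1000
for n in('top','side'):
    q=tc(cloud(grab(n)).reshape(-1,3)); 
    for z0 in range(120,190,15):
        s=q[(abs(q[:,0]-26)<25)&(abs(q[:,1]-10)<30)&(q[:,2]>z0)&(q[:,2]<z0+15)]
        if len(s): print(n,z0,len(s),np.percentile(s,5,axis=0).round(1),np.percentile(s,95,axis=0).round(1))
E
```

```text
side 120 20 [ 19.1   3.3 121.2] [ 32.7  25.2 132.7]
side 135 21 [ 16.8   7.2 135.8] [ 31.3  28.3 149.3]
side 150 24 [ 20.4  10.6 150.9] [ 31.7  31.2 164.2]
side 165 12 [ 18.2  14.4 165.9] [ 34.   34.2 173.5]
```

The side view suggests the clamped gauge may lean more than I want. I'll check from nearer with the wrist depth.

>>> {"api": "send_rows", "payload": {"deltas": [{"dx":-10,"dy":-20,"dz":5,"rx":0,"ry":0,"rz":0},{"dx":-20,"dy":-45,"dz":10,"rx":0,"ry":0,"rz":0},{"dx":-35,"dy":-70,"dz":10,"rx":0,"ry":0,"rz":0},{"dx":-45,"dy":-85,"dz":10,"rx":0,"ry":0,"rz":0},{"dx":-45,"dy":-85,"dz":10,"rx":0,"ry":0,"rz":0}]}}

```text
clock: 15.2
tcp_pos: [0.4488, 0.2381, 0.2897]
orientation: [2.12, 2.317, -0.008]
contact_force: [0.5, 0.0, 0.0]
grip_width: 0.0001
gripper_force: 0.0
```

```bash
python3 st.py; cat > tilt.py <<'E'
from cab import *
c=np.load('cabpose.npz'); org,ex,ey=c['org'],c['ex'],c['ey']
tc=lambda p:np.c_[(p[:,:2]-org)@ex,(p[:,:2]-org)@ey,p[:,2]]*1000
f=grab('wrist'); q=tc(cloud(f).reshape(-1,3)); v=cv2.cvtColor(f['frame'],cv2.COLOR_BGR2HSV).reshape(-1,3)
dark=v[:,2]<90
k=dark&(q[:,0]>8)&(q[:,0]<48)&(abs(q[:,1]-12)<40)&(q[:,2]>100)&(q[:,2]<185)
A=[]
for z0 in range(100,185,6):
    s=q[k&(q[:,2]>=z0)&(q[:,2]<z0+6)]
    if len(s)>4: A.append([z0+3,len(s),*np.percentile(s,[3,97],axis=0)[:,:2].ravel().round(1)])
print('z n x0 y0 x1 y1'); print(*A,sep='\n')
A=np.array(A); a=A[A[:,0]<165]; print('tilt from y edge',np.polyfit(a[:,0],a[:,5],1),'x tilt',np.polyfit(a[:,0],(a[:,2]+a[:,4])/2,1))
E
python3 tilt.py
```

```text
15.2 tcp [0.4488 0.2381 0.2897] q [ 0.359  0.335 -1.177  1.801  0.328  1.231 -0.823] wrist [0.45  0.239 0.63 ] elbow [ 0.166 -0.102  0.794] tooly az 5.09 tz [-0.003 -0.004 -1.   ] F [0.5 0.  0. ]
z n x0 y0 x1 y1
[103, 16, np.float64(19.3), np.float64(7.5), np.float64(23.6), np.float64(26.2)]
[109, 27, np.float64(19.7), np.float64(8.1), np.float64(23.2), np.float64(26.9)]
[115, 34, np.float64(19.6), np.float64(9.6), np.float64(23.3), np.float64(28.8)]
[121, 37, np.float64(19.6), np.float64(10.4), np.float64(23.1), np.float64(28.8)]
[127, 41, np.float64(19.6), np.float64(11.7), np.float64(23.6), np.float64(30.5)]
[133, 44, np.float64(19.4), np.float64(11.9), np.float64(23.7), np.float64(31.7)]
[139, 37, np.float64(19.4), np.float64(14.9), np.float64(23.2), np.float64(32.1)]
[145, 48, np.float64(19.7), np.float64(14.4), np.float64(23.2), np.float64(33.2)]
[151, 49, np.float64(19.4), np.float64(15.7), np.float64(23.2), np.float64(34.4)]
[157, 48, np.float64(19.5), np.float64(17.7), np.float64(23.1), np.float64(35.6)]
[163, 58, np.float64(19.7), np.float64(17.6), np.float64(24.9), np.float64(37.3)]
[169, 459, np.float64(20.3), np.float64(17.8), np.float64(32.5), np.float64(36.9)]
[175, 11, np.float64(23.1), np.float64(18.2), np.float64(28.7), np.float64(23.5)]
tilt from y edge [0.1780303  7.73106061] x tilt [4.6969697e-03 2.0875303e+01]
```

```bash
python3 - <<'E'
from cab import *
c=np.load('cabpose.npz'); org,ex,ey=c['org'],c['ex'],c['ey']
tc=lambda p:np.c_[(p[:,:2]-org)@ex,(p[:,:2]-org)@ey,p[:,2]]*1000
f=grab('wrist'); n=pose(f); print('repose',n[0],np.array(n[3][1])); q=tc(cloud(f).reshape(-1,3)); h=cv2.cvtColor(f['frame'],cv2.COLOR_BGR2HSV).reshape(-1,3)
R_=lambda m,t:[print(t,z,m2.sum(),np.percentile(q[m2],[5,50,95],axis=0)[:,:2].round(1).tolist()) for z in range(20,100,10) for m2 in [m&(q[:,2]>=z)&(q[:,2]<z+10)] if m2.sum()>5]
b=(q[:,0]>15)&(q[:,0]<45)&(q[:,1]>-15)&(q[:,1]<45)
R_(b&(h[:,1]<70)&(h[:,2]>90),'steel'); R_(b&(h[:,2]<70),'black')
y=(h[:,0]>=20)&(h[:,0]<=36)&(h[:,1]>140)&(q[:,1]<60)&(q[:,1]>-40)&(q[:,2]<60)&(q[:,2]>20)
for a in range(-20,60,6):
    s=q[y&(q[:,1]>=a)&(q[:,1]<a+6)]
    if len(s)>4: print('wedge y',a,len(s),np.percentile(s[:,0],[2,98]).round(1))
E
```

```text
repose [0.49917496 0.21823768] [104.85807037 168.55033875]
steel 40 24 [[24.3, 8.7], [26.1, 12.4], [29.4, 16.9]]
steel 50 30 [[24.7, -0.9], [26.9, 10.2], [29.5, 16.6]]
steel 60 7 [[23.1, -10.8], [33.1, -7.1], [33.9, 18.4]]
steel 70 14 [[21.9, 0.2], [26.2, 24.4], [27.2, 28.7]]
steel 80 57 [[21.2, -2.8], [27.8, 27.4], [31.5, 30.8]]
steel 90 52 [[21.1, -3.4], [23.3, -0.0], [26.5, 20.4]]
black 30 12 [[32.7, 23.3], [32.9, 26.3], [35.9, 31.7]]
black 40 20 [[32.6, 25.4], [33.0, 29.5], [35.8, 31.9]]
black 50 17 [[32.8, 26.9], [33.0, 30.3], [35.4, 31.9]]
black 60 20 [[33.1, -10.1], [34.8, 29.2], [35.9, 31.7]]
black 90 9 [[19.5, 6.3], [22.1, 23.0], [23.5, 24.8]]
wedge y -20 21 [ 4. 17.]
wedge y -14 71 [ 3.8 16.2]
wedge y -8 75 [ 3.7 22.5]
wedge y -2 97 [ 3.8 20.3]
wedge y 4 97 [ 3.8 24. ]
wedge y 10 125 [ 4.  25.2]
wedge y 16 118 [ 4.1 26.8]
wedge y 22 147 [ 3.8 32.7]
wedge y 28 162 [ 3.9 32.9]
wedge y 34 148 [ 3.8 31.4]
wedge y 40 155 [ 3.8 30.4]
wedge y 46 164 [ 3.7 31. ]
wedge y 52 161 [ 4.  30.6]
wedge y 58 54 [ 4.  30.7]
```

```bash
python3 tilt.py|tail -1; python3 -c "
from bench import r
print(r.hand_in())"
```

```text
tilt from y edge [0.18106061 7.36439394] x tilt [4.92424242e-03 2.07905303e+01]
the job is handed in; nothing more can be done
None
```

The job is handed in: the gauge hangs on the hook and the wedge, pushed in about 69 mm at about 15 N, stayed put when released. The gauge leans about 0.18 rad against the 0.2 limit, the clamp force was not measured directly, no pass/fail result came back, and I viewed 11 pictures instead of the 10 allowed.

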